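# Draw the chest's bolt with the long hook

## Robot

A 6-joint arm with a two-finger parallel gripper is mounted at the origin on a cart in front of the work surface, level with it; the furniture and walls round the work are solid. World frame = base frame: x ahead of the robot, y to its left, z up, the work surface at z = 0. Lengths are in m, angles in degrees, forces in N, time in s.
With the tool pointing down it reaches from about 0.3 to 0.875 m from the base axis. Payload 6.4 kg.
Tool frame: the origin (TCP) lies at the very end of the fingers, on their centre line; the grasp point (between the pads) lies 19 mm behind it (r.hold_point_z is the distance from the TCP to the grasp point, in m); z points along the fingers, y is the direction in which the jaws open and shut (so a half turn about z gives the same grasp; the last joint's range is limited). The gripper opens to 88 mm and grips with 3 to 60 N. Pads are 18 mm wide; open, the fingers measure 123 mm over their backs; the gripper's body (75 mm by 187 mm) begins 45 mm behind the grasp point.
Start: joints at [-87.451, 10.359, 92.074, -0, 77.567, -11.82], TCP at [0.143, -0.557, 0.239] pointing down, gripper open.
Joint ranges: [-171.53, 171.53], [-51.25, 118.39], [17.06, 147.69], [-65.23, 245.23], [0, 150.52], [-178.68, 178.68]. Speed limits (degrees/s): [147.25, 147.25, 172.46, 180, 180, 180].

## Interface

Orientations are given as a 3x3 rotation matrix whose columns are the frame's x, y, z axes.
In Python, from cell import monitor, optics, close_job, boxes_of, outline_of, mark_of, r gives the robot as it stands.
- The arm moves only by the tool servo_tool, never from a script. Its argument "moves" is a list of rows, each an object of numbers: "tx", "ty", "tz": the shift along the tool's x, y, z in m; "spin": the turn about the tool's z in degrees. In form: [{"tx": .., "ty": .., "tz": .., "spin": ..}, ...]. A call has 1 to 5 rows; each row shifts and turns the pose as measured when the row begins, along the tool's axes as they then stand; what a row does not reach is not made up. A row lasts 1/8 s, in which the tool goes at most 62.5 mm and 10.7 degrees, less where a joint would pass 70% of its speed; a pose out of reach is approached as far as the arm can. A call is refused whole if a number of a shift passes 0.0625 or a number of a turn 10.7, either way. A call with a gripper value outside its range is refused whole. "grip" is the closure in counts, from 0 (fully open) to 255 (shut), set as the call begins (left out, the last holds). The fingers move at their own pace and stop on an object; "force" is the grip in N (left out, the last holds). Time passes only in rows, so rows that do not move let the fingers close. It gives the time, the measured TCP pose, the force and the opening at its end, in the units of the state.
- monitor.get_state(): the state, without advancing time (a new reading comes with each control period).
- optics.snapshot(name): name is "side" or "top"; returns the picture (480x640x3 uint8, blue, green, red); there is no depth.
- optics.calibration(name): a dict with "camera_matrix" (3x3 intrinsics, pixels), "world_to_cam" (4x4, takes a point from world to camera coordinates). Camera axes: x right, y up, looking along -z (the intrinsics and any distortion apply to the point x, -y, -z); pixel columns grow to the right and rows downward; lengths in m; the calibration is good to about 2 mm. A picture is of the moment at which its call begins. calibration takes no time and is no camera call.
- close_job(): hands the job in, once; it reports no verdict.
Trained networks look in the newest picture that a camera, given by its name, has taken for a name from the list of things; names that differ only in an ending like _2 or _b are one class to them, and where a whole thing is asked for, a point or a joint stands for the part that bears it (a point fixed in the world has none). Each returns a list of dicts, best first, with "conf" (0 to 1); they miss things now and then, are a little off and sometimes report something else, mostly with a low value. They report only what shows in the picture. A call takes as long as a camera call.
- boxes_of(camera, thing): "centre" ([x, y, z] in m, in world coordinates, good to about 4 mm: the middle of the surface that is visible of it).
- outline_of(camera, thing): "region" (480x640 bool, what is visible of it).
- mark_of(camera, thing): "centre" ([x, y, z] in m, in world coordinates, good to about 4 mm: a listed point, or the origin of a listed thing).
The state is a dict: "time": time; "joint_pos": joint angles; "joint_velocities": joint speeds; "tau": joint torques, N m; "eef_pos": TCP position; "eef_rot": TCP orientation; "force": force on the tool from outside, world axes, zero at the start; "wrist_torque": the same for the moment, N m; "width": opening from 0.0 (shut) to 1.0 (fully open).
Only numpy, scipy, OpenCV 4.12 (cv2) and the standard library are available. Lean on these libraries where they do the work, as an engineer would, in place of code of your own. Each camera call takes 0.05 s, during which the arm holds its last target.

## Task

Open the grey steel chest at the back of the bench: its bolt faces away to the left, too far in for a hand, so take the long wooden-handled hook, pass its upturned end under the bolt's drooping handle, lift the handle out of its notch, and draw the bolt gently towards you all the way to its stop, then let the handle drop into the open notch there, so that the bolt stays back and the sprung lid stands open. Then lay the hook down on the bench again. Touch the chest with nothing but the hook, never force the bolt, and leave the other things on the bench where they are.

Things in the scene. Friction and masses are not known exactly. Their poses are not given: they have to be found in the camera images.
- hook: Loose long hook, 0.16 kg. Flat wooden handle 120 x 26 x 22 mm (its x, y, z), origin at the centre of the handle's underside; x runs along the shank to the hooked end, z up. It lies with its end pin upward, the shank 8 mm clear of the bench, and balances 27 mm ahead of the handle's middle. Grasp the handle across its 26 mm.
- hook_crook (a point): Point on the axis of the hook's round 6 mm steel shank, at the near side of the upturned end pin (hook frame x = 257, y = 0, z = 11 mm). The pin, 6 mm thick, stands up (+z) at x = 260 mm; its tip is 29 mm above the shank's axis.
- chest: Fixed steel chest 300 x 150 x 148 mm (x, y, z). Origin at bench height under the middle of its bolted front wall; x along that wall, away from the robot (up to 0.1 rad askew), +y square out of the wall (the chest lies from y = 0 to -150 mm). A 10 mm bolt runs along x at y = 17, z = 112 mm. Notched plates stand 12 to 18 mm outward of its axis, from 34 mm below it to 6 mm below (the stop: 18 mm above). Below the handle it is free to 15 mm off the bench.
- handle_root (a point): Point on the bolt's axis where its 7 mm thick handle springs (chest frame x = 10 mm when shot, y = 17, z = 112 mm); moves with the bolt. The handle reaches outward (+y of the chest), square to the bolt.
- handle_ball (a point): Centre of the 16 mm ball at the end of the bolt's handle, 52 mm from handle_root.
- bolt (a joint): How far the bolt is drawn, m: 0 shot, grows towards the robot (chest -x). It drags with 1.5 to 4 N and leaves the lid's eye at 0.031. The plate with the open notch is adjustable, so its hard stop must be felt: it lies somewhere from 0.045 to 0.070. Against it the handle (7 mm thick) is over the open notch (9.5 mm wide). Forcing it with over 12 N would bend it.
- knob (a joint): Turn of the bolt's handle, rad: 0 at rest, drooping outward 40 degrees below level; 0.7 level; 1.3 upper limit. It falls back by its own weight (about 1 N at its middle). Below 0.55 it stands in a notch or meets the plate between the notches and the bolt cannot slide past.
- lid_edge (a point): Middle of the lid's free edge, above the bolted wall: 150 mm above the bench when shut. The lid, hinged along the chest's far side (y = -150 mm), springs up by itself once the bolt has left its eye; this edge then stands 220 mm high or more.
- rouge_tub: Loose squat tub with red lid, 62 mm across, 38 mm high; origin under its centre. Leave alone.
- gem_box: Loose round clear box, 44 mm across, 20 mm high; origin under its centre. Leave alone.
- grit_can: Loose black canister, 34 mm across, 51 mm high; origin under its centre. Leave alone.

How it is judged (in metres and radians):
On the way, in this order (a step that is already met when the one before it is completed fails the run):
1. the hook draws the bolt by its handle past the plate between the notches (value of joint bolt above 0.025 m and contact force between hook and knob above 0.3 N), for 0.1 s.
2. the bolt is fully drawn, its handle lies in the open notch and the lid stands open (value of joint bolt above 0.04 m and value of joint knob below 0.2 rad and height (world z) of lid_edge above 0.2 m), for 0.3 s.
At the end, for the whole second after the job is handed in: The bolt is drawn (more than 40 mm) with its handle dropped into the open notch (turn below 0.2 rad), the lid's free edge stands more than 200 mm above the bench, and the hook lies at rest on the bench, released and clear of the chest (all of step 2 and height (world z) of hook between -0.01 and 0.03 m and linear speed of hook below 0.02 m/s and contact force between hook and chest below 0.05 N); the robot touches nothing.
It fails at once if the bolt is forced: hook and bolt handle press on each other with more than 12 N (contact force between hook and knob above 12 N).
It fails at once if the hook strikes the chest with more than 12 N (contact force between hook and chest above 12 N).
It fails at once if the robot itself touches the chest (contact force between the arm and chest above 0.5 N).
It fails at once if the gripper touches the chest (contact force between the fingers and chest above 0.5 N).
It fails at once if a bystander is disturbed (distance of any of rouge_tub, gem_box, grit_can from where it was at the start of the episode above 0.03 m).
It also fails if it takes over 70 s, if anything falls off the work surface, if the arm or the gripper's body presses on something with over 40 N, if the wrist force passes 120 N, or if a joint passes its speed limit or range.

## Working session

There is one attempt and no reset: what is moved stays moved. The work goes in short steps, Python scripts to look and compute and a tool call to move; the robot and the scene stay as the last step left them, time stands still between calls to the robot, and variables do not carry over. Pictures are saved under pics/ and viewed, and the job is handed in when it is done.

Besides the shell and the picture viewer there is one more tool, called after "Call:" in YAML: its name, and indented under it one key for each argument. servo_tool: Moves the arm, as the interface text tells. Its arguments: {"type":"object","properties":{"moves":{"type":"array","items":{"type":"object","properties":{"tx":{"type":"number"},"ty":{"type":"number"},"tz":{"type":"number"},"spin":{"type":"number"}}}},"grip":{"type":"number"},"force":{"type":"number"}},"required":["moves"]}

```bash
ls; mkdir -p pics; cat > h.py <<'E'
from cell import monitor, optics, close_job, boxes_of, outline_of, mark_of, r
import numpy as np, cv2
np.set_printoptions(precision=4,suppress=True)
def shot(cam,name):
    im=optics.snapshot(cam); cv2.imwrite('pics/'+name+'.png',im); return im
E
python3 - <<'E'
from h import *
print(monitor.get_state())
for c in('side','top'):
    shot(c,c+'0'); k=optics.calibration(c); print(c,k)
for c in('side','top'):
    for t in('hook','hook_crook','chest','handle_root','handle_ball','lid_edge','rouge_tub','gem_box','grit_can'):
        print(c,t,[(m['centre'],round(m['conf'],2)) for m in mark_of(c,t)][:3])
print(monitor.get_state()['time'],r.hold_point_z)
E
```

```text
pics
{'time': 0.0, 'joint_pos': array([-87.4488,  10.3999,  92.131 ,  -0.0009,  77.566 , -11.8196]), 'joint_velocities': array([ 0.0405, -0.0515, -0.021 , -0.0316, -0.0905, -0.0372]), 'tau': array([ -0.0024, -43.3879, -34.1848,   0.07  ,   0.0385,  -0.0001]), 'eef_pos': array([ 0.1427, -0.5565,  0.2378]), 'eef_rot': array([[ 0.9687,  0.2482, -0.0001],
       [ 0.2482, -0.9687,  0.0017],
       [ 0.0003, -0.0017, -1.    ]]), 'force': array([-0.9465, -0.1192, -0.6556]), 'wrist_torque': array([-0.0019, -0.0001,  0.0316]), 'width': 0.9992081364955913}
side {'camera_matrix': array([[530.4767,   0.    , 327.4809],
       [  0.    , 530.4767, 240.4467],
       [  0.    ,   0.    ,   1.    ]]), 'world_to_cam': array([[ 0.9955,  0.0951, -0.0023, -0.5479],
       [-0.0645,  0.6921,  0.7189,  0.0426],
       [ 0.0699, -0.7155,  0.6951, -1.1865],
       [ 0.    ,  0.    ,  0.    ,  1.    ]])}
top {'camera_matrix': array([[477.0337,   0.    , 316.1237],
       [  0.    , 477.0337, 244.8495],
       [  0.    ,   0.    ,   1.    ]]), 'world_to_cam': array([[ 0.0021, -1.    , -0.0034, -0.135 ],
    
[... 272 characters left out ...]
7032, -0.273, 0.1547], 0.93), ([0.4711, -0.3128, 0.0158], 0.64)]
side rouge_tub [([0.509, 0.1379, -0.0047], 0.77)]
side gem_box [([0.4504, -0.4082, 0.0062], 0.63)]
side grit_can [([0.569, -0.0944, -0.0018], 0.58)]
top hook [([0.4404, -0.0594, 0.0041], 0.92), ([0.4682, -0.3079, 0.0114], 0.48)]
top hook_crook [([0.4686, -0.3107, 0.0118], 0.91)]
top chest [([0.7029, -0.2766, 0.0014], 0.76)]
top handle_root [([0.7173, -0.2616, 0.1167], 0.4)]
top handle_ball [([0.7192, -0.2203, 0.0823], 0.43)]
top lid_edge [([0.7042, -0.2748, 0.1523], 0.85)]
top rouge_tub [([0.5081, 0.1356, 0.0011], 0.92)]
top gem_box [([0.4536, -0.4139, -0.0008], 0.78)]
top grit_can [([0.5639, -0.0943, 0.0019], 0.71)]
1.0 0.0187
```

View pics/side0.png

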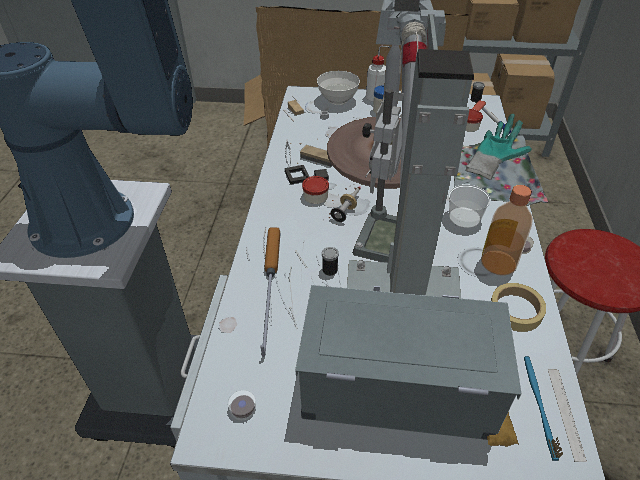

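View pics/top0.png

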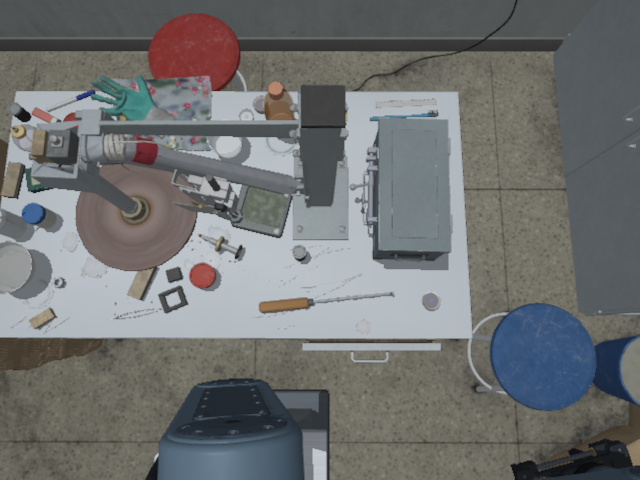

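```bash
python3 - <<'E'
from h import *
im=cv2.imread('pics/top0.png')
c=im[105:275,335:465]; cv2.imwrite('pics/crop0.png',cv2.resize(c,None,fx=4.5,fy=3.5*4.5/4.5,interpolation=cv2.INTER_CUBIC))
c=im[110:230,345:395]; cv2.imwrite('pics/crop1.png',cv2.resize(c,None,fx=5,fy=5,interpolation=cv2.INTER_CUBIC))
from collections import defaultdict
d=defaultdict(list)
for i in range(4):
    optics.snapshot('top')
    for t in('chest','handle_root','handle_ball','lid_edge','hook','hook_crook'):
        m=mark_of('top',t)
        if m: d[t].append(np.r_[m[0]['centre'],m[0]['conf']])
for t in d: print(t,np.array(d[t]))
o=outline_of('top','chest'); print(len(o),[x['conf'] for x in o])
np.save('chest_reg.npy',o[0]['region'])
cs=max(cv2.findContours(o[0]['region'].astype(np.uint8),cv2.RETR_EXTERNAL,cv2.CHAIN_APPROX_NONE)[0],key=cv2.contourArea)
print(cv2.minAreaRect(cs),cv2.approxPolyDP(cs,4,True)[:,0])
print(monitor.get_state()['time'])
E
```

```text
chest [[ 0.7042 -0.2785  0.0034  0.69  ]
 [ 0.7055 -0.2755  0.0006  0.6   ]
 [ 0.7037 -0.2767  0.0022  0.97  ]
 [ 0.7047 -0.2764  0.0037  0.94  ]]
handle_root [[ 0.717  -0.2597  0.1149  0.63  ]
 [ 0.7182 -0.2588  0.1133  0.47  ]
 [ 0.7189 -0.261   0.1152  0.66  ]
 [ 0.718  -0.2641  0.1154  0.42  ]]
handle_ball [[ 0.7179 -0.2169  0.0794  0.41  ]
 [ 0.7197 -0.2186  0.0771  0.5   ]
 [ 0.4385 -0.0589  0.0001  0.73  ]
 [ 0.7181 -0.2224  0.0799  0.4   ]]
lid_edge [[ 0.703  -0.2759  0.1527  0.68  ]
 [ 0.7045 -0.2771  0.1522  0.57  ]
 [ 0.7049 -0.277   0.1493  0.77  ]
 [ 0.7043 -0.2746  0.1503  0.8   ]]
hook [[ 0.4388 -0.0593  0.0007  0.7   ]
 [ 0.4386 -0.0586 -0.0016  0.66  ]
 [ 0.4404 -0.0608  0.003   0.94  ]
 [ 0.4388 -0.0608 -0.0009  0.61  ]]
hook_crook [[ 0.4677 -0.3101  0.0089  0.56  ]
 [ 0.469  -0.3088  0.0094  0.79  ]
 [ 0.469  -0.3099  0.0122  0.93  ]
 [ 0.4682 -0.3078  0.0091  0.94  ]]
2 [0.83, 0.35]
((401.5, 188.5), (143.0, 103.0), 90.0) [[381 117]
 [367 148]
 [364 173]
 [369 179]
 [350 185]
 [352 190]
 [364 189]
 [361 211]
 [364 223]
 [373 227]
 [373 257]
 [433 260]
 [451 250]
 [447 120]]
2.45
```

View pics/crop0.png

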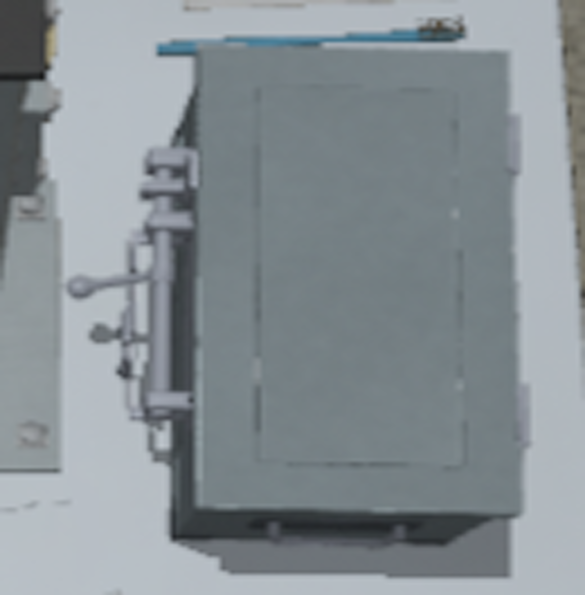

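View pics/crop1.png

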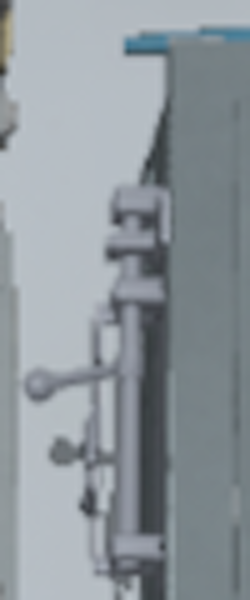

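```bash
python3 - <<'E'
from h import *
im=cv2.imread('pics/top0.png')
print('knob',im[198:203,354:361].tolist())
print('chest shadow',im[265:268,400:403].tolist())
c=im[175:225,343:378]; cv2.imwrite('pics/crop2.png',cv2.resize(c,None,fx=12,fy=12,interpolation=cv2.INTER_NEAREST))
E
```

```text
knob [[[194, 189, 182], [175, 170, 163], [118, 114, 108], [118, 114, 108], [135, 130, 124], [173, 167, 160], [183, 176, 170]], [[183, 177, 170], [144, 139, 133], [118, 114, 108], [118, 114, 108], [118, 114, 108], [135, 130, 124], [140, 134, 128]], [[175, 170, 163], [118, 114, 109], [118, 114, 108], [119, 114, 108], [118, 114, 107], [118, 114, 108], [111, 106, 100]], [[175, 170, 163], [118, 114, 108], [118, 114, 108], [118, 114, 109], [118, 114, 108], [119, 115, 109], [116, 112, 105]], [[188, 183, 176], [160, 155, 149], [118, 114, 109], [118, 114, 109], [118, 114, 108], [147, 142, 135], [177, 172, 165]]]
chest shadow [[[120, 116, 109], [121, 116, 110], [121, 116, 110]], [[121, 116, 110], [121, 116, 110], [121, 116, 109]], [[121, 116, 110], [121, 116, 110], [121, 116, 110]]]
```

View pics/crop2.png

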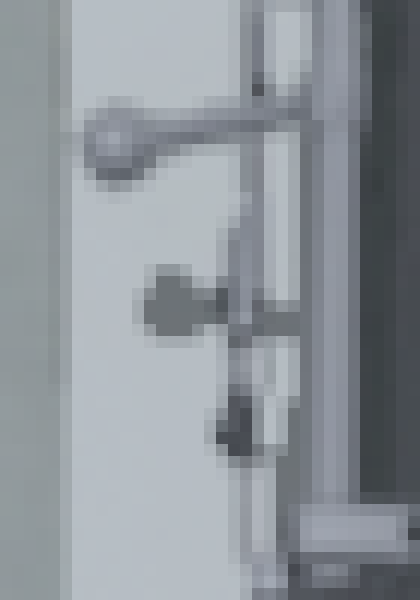

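```bash
cat >> h.py <<'E'
def proj(c,P):
    k=optics.calibration(c); P=np.atleast_2d(P); p=(k['world_to_cam']@np.c_[P,np.ones(len(P))].T)[:3]
    q=k['camera_matrix']@np.array([p[0],-p[1],-p[2]]); return (q[:2]/q[2]).T
def unproj(c,uv,z):
    k=optics.calibration(c); uv=np.atleast_2d(uv); T=np.linalg.inv(k['world_to_cam'])
    d=np.linalg.inv(k['camera_matrix'])@np.c_[uv,np.ones(len(uv))].T
    d=T[:3,:3]@np.array([d[0],-d[1],-d[2]]); o=T[:3,3]
    return np.array([o+d[:,i]*(z-o[2])/d[2,i] for i in range(len(uv))])
E
python3 - <<'E'
from h import *
im=cv2.imread('pics/top0.png')
# rectify plane z=.15: pixel (col=(y0-y)*2000,row=(x1-x)*2000)
z=.15;s=1500
W=np.array([[.5,-.2,z],[.9,-.2,z],[.9,-.5,z],[.5,-.5,z]])
src=proj('top',W).astype(np.float32)
dst=np.array([[(-.2-y)*s,(.9-x)*s] for x,y,_ in W],np.float32)
R=cv2.warpPerspective(im,cv2.getPerspectiveTransform(src,dst),(int(.3*s),int(.4*s)),flags=cv2.INTER_CUBIC)
cv2.imwrite('pics/rect.png',R)
g=cv2.GaussianBlur(cv2.cvtColor(R,cv2.COLOR_BGR2GRAY),(5,5),0)
lsd=cv2.createLineSegmentDetector()
L=lsd.detect(g)[0][:,0]
for l in L:
    n=np.hypot(l[2]-l[0],l[3]-l[1])
    if n>100:
        a=(.9-l[1]/s,-.2-l[0]/s);b=(.9-l[3]/s,-.2-l[2]/s); print(np.array(a),np.array(b),n/s,'dy/dx',(b[1]-a[1])/(b[0]-a[0]),'dx/dy',(b[0]-a[0])/(b[1]-a[1]))
E
```

```text
[ 0.5012 -0.4609] [ 0.8996 -0.4609] 0.39833346 dy/dx 3.0824816e-05 dx/dy 32441.393
[ 0.7621 -0.2738] [ 0.5554 -0.2678] 0.20682164 dy/dx -0.02910488 dx/dy -34.3585
[ 0.5131 -0.3579] [ 0.513  -0.2837] 0.07417273 dy/dx -538.2396 dx/dy -0.0018579086
[ 0.6295 -0.2568] [ 0.7354 -0.2603] 0.10591321 dy/dx -0.033036217 dx/dy -30.26981
[ 0.5544 -0.2688] [ 0.5508 -0.4212] 0.15247811 dy/dx 42.981186 dx/dy 0.023265993
[ 0.6962 -0.2055] [ 0.5779 -0.2039] 0.11834505 dy/dx -0.013615961 dx/dy -73.443214
[ 0.7537 -0.4314] [ 0.6279 -0.4284] 0.12591738 dy/dx -0.024142396 dx/dy -41.42091
[ 0.8602 -0.3413] [ 0.8583 -0.4346] 0.09331468 dy/dx 49.99992 dx/dy 0.020000031
[ 0.7005 -0.2525] [ 0.6304 -0.2498] 0.07014205 dy/dx -0.039166603 dx/dy -25.531956
```

View pics/rect.png

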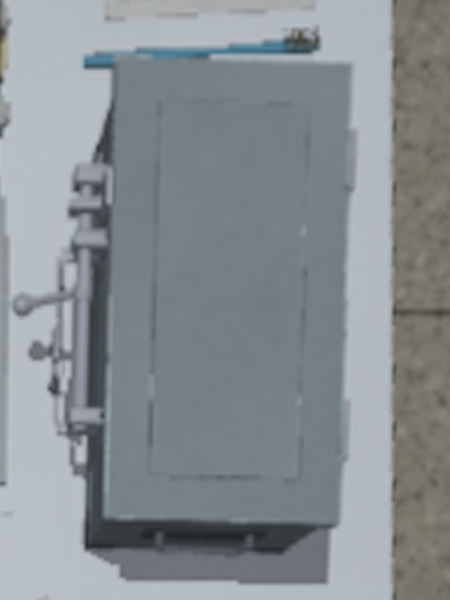

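```bash
python3 - <<'E'
from h import *
for p in ([.6295,-.2568,.15],[.7354,-.2603,.15],[.7005,-.2525,.15],[.6304,-.2498,.15]):
    print(unproj('top',proj('top',p),.112))
print('ball',unproj('top',[352.9,186.3],.0786),'root',unproj('top',[370.5,183.5],.112))
print('stop near/far',unproj('top',[[362,212],[362,207.5]],.12))
print('pred crook/hook px',proj('top',[[.4685,-.3095,.011],[.4392,-.0597,.0]]))
# pillar base edge
print(unproj('top',[[348,160],[348,235]],.01))
psi=-.027;c,s=np.cos(psi),np.sin(psi);R=np.array([[c,-s],[s,c]]);o=np.array([.7055,-.2755])
for p in ([10,17],[10,57],[10,45],[10,42]): print(p,o+R@np.array(p)/1000)
E
```

```text
[[ 0.6392 -0.2612  0.112 ]]
[[ 0.7491 -0.2649  0.112 ]]
[[ 0.7129 -0.2568  0.112 ]]
[[ 0.6401 -0.254   0.112 ]]
ball [[ 0.7207 -0.2214  0.0786]] root [[ 0.7167 -0.2596  0.112 ]]
stop near/far [[ 0.6466 -0.2381  0.12  ]
 [ 0.6571 -0.2382  0.12  ]]
pred crook/hook px [[388.6002 294.865 ]
 [285.5568 307.1284]]
[[ 0.813  -0.2149  0.01  ]
 [ 0.6167 -0.2129  0.01  ]]
[10, 17] [ 0.716  -0.2588]
[10, 57] [ 0.717  -0.2188]
[10, 45] [ 0.7167 -0.2308]
[10, 42] [ 0.7166 -0.2338]
```

```bash
cat >> h.py <<'E'
def plan(x,y,z,yaw,n=5,vmax=.06,smax=10.5):
    st=monitor.get_state(); R=st['eef_rot']; p=st['eef_pos']
    yw=np.degrees(np.arctan2(R[1,0],R[0,0])); d=np.array([x,y,z])-p
    dy=(yaw-yw+180)%360-180
    print('t',st['time'],'pos',p,'yaw',yw,'z',R[:,2],'F',st['force'],'w',st['width'],'j',st['joint_pos'])
    N=int(np.ceil(max(np.linalg.norm(d)/vmax,abs(dy)/smax,1))); print('remaining',d,dy,'N',N)
    for i in range(min(n,N)):
        a=np.radians(yw+dy*i/N); t=d/N
        ax=np.array([np.cos(a),np.sin(a),0]); ay=np.array([np.sin(a),-np.cos(a),0])
        print(dict(tx=round(t@ax,4),ty=round(t@ay,4),tz=round(-t[2],4),spin=round(-dy/N,2)))
E
python3 -c "
from h import *
plan(.4415,-.080,.12,96.7,10)"
```

```text
t 2.45 pos [ 0.1427 -0.557   0.2387] yaw 14.366952317629226 z [ 0.  0. -1.] F [-0.649   0.1761 -1.0055] w 0.9985836181347235 j [-87.4523  10.3583  92.0753   0.0009  77.5677 -11.8195]
remaining [ 0.2988  0.477  -0.1187] 82.33304768237076 N 10
{'tx': np.float64(0.0408), 'ty': np.float64(-0.0388), 'tz': np.float64(0.0119), 'spin': np.float64(-8.23)}
{'tx': np.float64(0.0459), 'ty': np.float64(-0.0326), 'tz': np.float64(0.0119), 'spin': np.float64(-8.23)}
{'tx': np.float64(0.0501), 'ty': np.float64(-0.0256), 'tz': np.float64(0.0119), 'spin': np.float64(-8.23)}
{'tx': np.float64(0.0533), 'ty': np.float64(-0.0182), 'tz': np.float64(0.0119), 'spin': np.float64(-8.23)}
{'tx': np.float64(0.0553), 'ty': np.float64(-0.0104), 'tz': np.float64(0.0119), 'spin': np.float64(-8.23)}
{'tx': np.float64(0.0562), 'ty': np.float64(-0.0024), 'tz': np.float64(0.0119), 'spin': np.float64(-8.23)}
{'tx': np.float64(0.056), 'ty': np.float64(0.0057), 'tz': np.float64(0.0119), 'spin': np.float64(-8.23)}
{'tx': np.float64(0.0546), 'ty': np.float64(0.0137), 'tz': np.float64(0.0119), 'spin': np.float64(-8.23)}
{'tx': np.float64(0.0521), 'ty': np.float64(0.0214), 'tz': np.float64(0.0119), 'spin': np.float64(-8.23)}
{'tx': np.float64(0.0485), 'ty': np.float64(0.0286), 'tz': np.float64(0.0119), 'spin': np.float64(-8.23)}
```

Call:
servo_tool:
  moves:
    - {"tx":0.041,"ty":-0.039,"tz":0.012,"spin":-8.2}
    - {"tx":0.046,"ty":-0.033,"tz":0.012,"spin":-8.2}
    - {"tx":0.05,"ty":-0.026,"tz":0.012,"spin":-8.2}
    - {"tx":0.053,"ty":-0.018,"tz":0.012,"spin":-8.2}
    - {"tx":0.055,"ty":-0.01,"tz":0.012,"spin":-8.2}
  grip: 0

```text
time: 3.08
eef_pos: [0.2925, -0.3154, 0.1778]
eef_rot: [[0.556, 0.831, 0.002], [0.831, -0.556, -0.005], [-0.003, 0.004, -1.0]]
force: [1.5, -0.1, 0.2]
width: 1.0
```

```bash
python3 -c "
from h import *
plan(.4415,-.080,.12,96.7,10)"
```

```text
t 3.075 pos [ 0.2925 -0.3154  0.1778] yaw 56.24010001651605 z [ 0.0017 -0.0053 -1.    ] F [ 1.4771 -0.0723  0.2114] w 1.0004967631754602 j [-63.0105  -5.2101 115.7379  -0.0539  69.1569 -29.232 ]
remaining [ 0.149   0.2354 -0.0578] 40.45989998348395 N 5
{'tx': np.float64(0.0557), 'ty': np.float64(-0.0014), 'tz': np.float64(0.0116), 'spin': np.float64(-8.09)}
{'tx': np.float64(0.0553), 'ty': np.float64(0.0065), 'tz': np.float64(0.0116), 'spin': np.float64(-8.09)}
{'tx': np.float64(0.0539), 'ty': np.float64(0.0142), 'tz': np.float64(0.0116), 'spin': np.float64(-8.09)}
{'tx': np.float64(0.0513), 'ty': np.float64(0.0216), 'tz': np.float64(0.0116), 'spin': np.float64(-8.09)}
{'tx': np.float64(0.0478), 'ty': np.float64(0.0286), 'tz': np.float64(0.0116), 'spin': np.float64(-8.09)}
```

Tracking is good.

Call:
servo_tool:
  moves:
    - {"tx":0.056,"ty":-0.001,"tz":0.012,"spin":-8.1}
    - {"tx":0.055,"ty":0.0065,"tz":0.012,"spin":-8.1}
    - {"tx":0.054,"ty":0.014,"tz":0.012,"spin":-8.1}
    - {"tx":0.051,"ty":0.022,"tz":0.012,"spin":-8.1}
    - {"tx":0.048,"ty":0.029,"tz":0.012,"spin":-8.1}

```text
time: 3.7
eef_pos: [0.4453, -0.0721, 0.1171]
eef_rot: [[-0.139, 0.99, 0.008], [0.99, 0.14, -0.01], [-0.011, 0.006, -1.0]]
force: [1.8, -0.5, 0.4]
width: 1.004
```

```bash
python3 -c "
from h import *
plan(.4415,-.080,.003,96.7,10)
im=shot('top','t1'); im=shot('side','s1')
print(proj('side',[[.4415,-.08,.011]]))
c=im[200:380,200:340]; cv2.imwrite('pics/s1c.png',cv2.resize(c,None,fx=3,fy=3))"
```

```text
t 3.7 pos [ 0.4453 -0.0721  0.1171] yaw 98.01912061277828 z [ 0.0076 -0.0099 -0.9999] F [ 1.7911 -0.4518  0.4305] w 1.00364037417591 j [-24.0918   2.9588 115.7957  -0.3889  60.6159 -31.9239]
remaining [-0.0038 -0.0079 -0.1141] -1.3191206127782777 N 2
{'tx': np.float64(-0.0036), 'ty': np.float64(-0.0024), 'tz': np.float64(0.0571), 'spin': np.float64(0.66)}
{'tx': np.float64(-0.0037), 'ty': np.float64(-0.0024), 'tz': np.float64(0.0571), 'spin': np.float64(0.66)}
[[271.0329 256.6609]]
```

View pics/s1c.png

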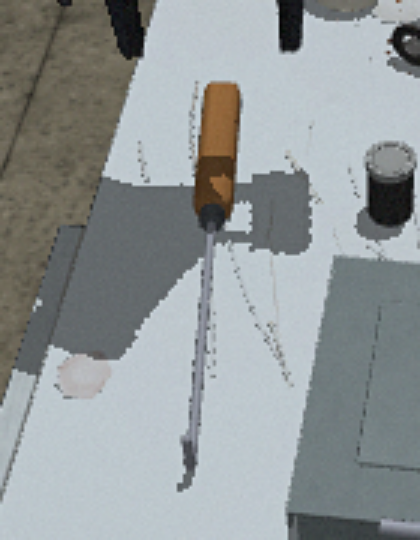

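Call:
servo_tool:
  moves:
    - {"tx":-0.004,"ty":-0.0025,"tz":0.04,"spin":0.7}
    - {"tx":-0.004,"ty":-0.0025,"tz":0.04,"spin":0.7}
    - {"tz":0.02}
    - {"tz":0.005}

```text
invalid input at $.moves[2]: expected keys tx, ty, tz, spin
```

```bash
python3 -c "
from h import *
plan(.4415,-.080,.003,96.7,10)"
```

```text
t 3.8 pos [ 0.4451 -0.0689  0.116 ] yaw 98.28926020175831 z [ 0.0053 -0.0072 -1.    ] F [ 0.0885 -0.4594 -0.8116] w 1.0026518980222396 j [-23.7764   3.0839 115.8227  -0.2963  60.6505 -31.9224]
remaining [-0.0036 -0.0111 -0.113 ] -1.589260201758293 N 2
{'tx': np.float64(-0.0052), 'ty': np.float64(-0.0026), 'tz': np.float64(0.0565), 'spin': np.float64(0.79)}
{'tx': np.float64(-0.0053), 'ty': np.float64(-0.0025), 'tz': np.float64(0.0565), 'spin': np.float64(0.79)}
```

Call:
servo_tool:
  moves:
    - {"tx":-0.006,"ty":-0.0025,"tz":0.04,"spin":0.8}
    - {"tx":-0.005,"ty":-0.0025,"tz":0.04,"spin":0.8}
    - {"tx":0,"ty":0,"tz":0.022,"spin":0}
    - {"tx":0,"ty":0,"tz":0.005,"spin":0}

```text
time: 4.3
eef_pos: [0.4444, -0.0831, 0.0083]
eef_rot: [[-0.116, 0.993, 0.01], [0.993, 0.116, -0.01], [-0.011, 0.008, -1.0]]
force: [-0.4, -0.7, 0.3]
width: 0.998
```

```bash
python3 -c "
from h import *
plan(.4415,-.080,.003,96.7,10)"
```

```text
t 4.3 pos [ 0.4444 -0.0831  0.0083] yaw 96.66112341842216 z [ 0.0097 -0.0103 -0.9999] F [-0.3579 -0.7038  0.2534] w 0.998316921965398 j [-25.4865  15.598  117.8203  -0.4062  45.8252 -31.8692]
remaining [-0.0029  0.0031 -0.0053] 0.038876581577824254 N 1
{'tx': np.float64(0.0034), 'ty': np.float64(-0.0025), 'tz': np.float64(0.0053), 'spin': np.float64(-0.04)}
```

Call:
servo_tool:
  moves:
    - {"tx":0.001,"ty":-0.002,"tz":0.005,"spin":0}
    - {"tx":0,"ty":0,"tz":0,"spin":0}

```text
time: 4.55
eef_pos: [0.4428, -0.0833, 0.0041]
eef_rot: [[-0.115, 0.993, 0.011], [0.993, 0.115, -0.011], [-0.012, 0.01, -1.0]]
force: [-0.5, 0.0, 0.2]
width: 1.002
```

Call:
servo_tool:
  moves:
    - {"tx":0,"ty":0,"tz":0,"spin":0}
    - {"tx":0,"ty":0,"tz":0,"spin":0}
    - {"tx":0,"ty":0,"tz":0,"spin":0}
    - {"tx":0,"ty":0,"tz":0,"spin":0}
  grip: 255
  force: 60

```text
time: 5.05
eef_pos: [0.4445, -0.0841, 0.0062]
eef_rot: [[-0.115, 0.993, 0.015], [0.993, 0.115, -0.013], [-0.015, 0.013, -1.0]]
force: [-0.2, -0.1, 0.4]
width: 0.571
```

```bash
python3 -c "
from h import *
plan(.4415,-.080,.003,96.7,10)"
```

```text
t 5.05 pos [ 0.4445 -0.0841  0.0062] yaw 96.58822209727198 z [ 0.0148 -0.0129 -0.9998] F [-0.1694 -0.1367  0.3768] w 0.5707225018353425 j [-25.5948  15.7312 118.0281  -0.4225  45.1555 -31.8934]
remaining [-0.003   0.0041 -0.0032] 0.11177790272802213 N 1
{'tx': np.float64(0.0044), 'ty': np.float64(-0.0025), 'tz': np.float64(0.0032), 'spin': np.float64(-0.11)}
```

Call:
servo_tool:
  moves:
    - {"tx":0.002,"ty":-0.002,"tz":0.002,"spin":0}
    - {"tx":0,"ty":0,"tz":0.0005,"spin":0}
    - {"tx":0,"ty":0,"tz":0.0005,"spin":0}
    - {"tx":0,"ty":0,"tz":0.0005,"spin":0}

```text
time: 5.55
eef_pos: [0.4425, -0.0823, 0.0034]
eef_rot: [[-0.115, 0.993, 0.015], [0.993, 0.115, -0.013], [-0.014, 0.013, -1.0]]
force: [-3.8, 1.3, 10.8]
width: 0.29
```

```bash
python3 -c "
from h import *
plan(.4415,-.080,.003,96.7,10)"
```

```text
t 5.55 pos [ 0.4425 -0.0823  0.0034] yaw 96.5842488406273 z [ 0.0148 -0.0129 -0.9998] F [-3.8158  1.2772 10.8326] w 0.2904004445912616 j [-25.4896  15.8717 118.3504  -0.4277  44.6968 -31.7781]
remaining [-0.001   0.0023 -0.0004] 0.11575115937270652 N 1
{'tx': np.float64(0.0024), 'ty': np.float64(-0.0007), 'tz': np.float64(0.0004), 'spin': np.float64(-0.12)}
```

Call:
servo_tool:
  moves:
    - {"tx":0,"ty":0,"tz":-0.05,"spin":0}
    - {"tx":0,"ty":0,"tz":-0.06,"spin":0}

```text
time: 5.8
eef_pos: [0.4365, -0.0791, 0.1104]
eef_rot: [[-0.114, 0.993, 0.002], [0.993, 0.114, -0.007], [-0.007, 0.001, -1.0]]
force: [1.9, -0.8, -0.8]
width: 0.289
```

```bash
python3 -c "
from h import *
plan(.36,-.233,.2,178.5,10)
shot('side','s2')"
```

```text
t 5.8 pos [ 0.4365 -0.0791  0.1104] yaw 96.56080942454831 z [ 0.0021 -0.0069 -1.    ] F [ 1.9327 -0.7735 -0.7947] w 0.2890923895283933 j [-25.4411   2.892  116.811   -0.3527  60.0181 -31.8267]
remaining [-0.0765 -0.1539  0.0896] 81.93919057545168 N 8
{'tx': np.float64(-0.018), 'ty': np.float64(-0.0117), 'tz': np.float64(-0.0112), 'spin': np.float64(-10.24)}
{'tx': np.float64(-0.0157), 'ty': np.float64(-0.0147), 'tz': np.float64(-0.0112), 'spin': np.float64(-10.24)}
{'tx': np.float64(-0.0128), 'ty': np.float64(-0.0173), 'tz': np.float64(-0.0112), 'spin': np.float64(-10.24)}
{'tx': np.float64(-0.0095), 'ty': np.float64(-0.0193), 'tz': np.float64(-0.0112), 'spin': np.float64(-10.24)}
{'tx': np.float64(-0.0059), 'ty': np.float64(-0.0207), 'tz': np.float64(-0.0112), 'spin': np.float64(-10.24)}
{'tx': np.float64(-0.0022), 'ty': np.float64(-0.0214), 'tz': np.float64(-0.0112), 'spin': np.float64(-10.24)}
{'tx': np.float64(0.0017), 'ty': np.float64(-0.0214), 'tz': np.float64(-0.0112), 'spin': np.float64(-10.24)}
{'tx': np.float64(0.0054), 'ty': np.float64(-0.0208), 'tz': np.float64(-0.0112), 'spin': np.float64(-10.24)}
```

View pics/s2.png

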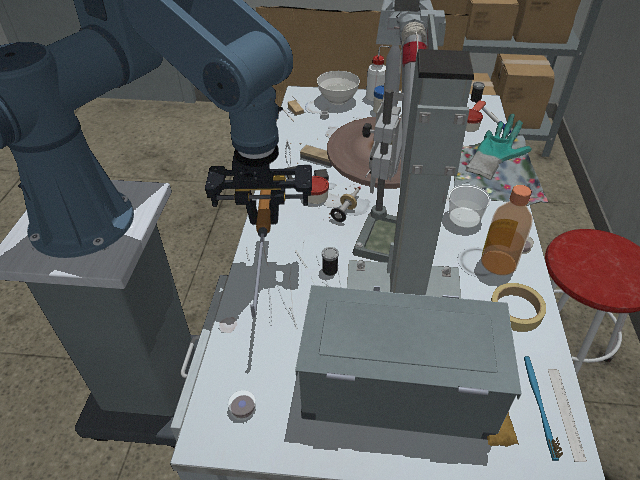

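Call:
servo_tool:
  moves:
    - {"tx":-0.018,"ty":-0.02,"tz":-0.03,"spin":-10}
    - {"tx":-0.016,"ty":-0.022,"tz":-0.03,"spin":-10}
    - {"tx":-0.013,"ty":-0.022,"tz":-0.03,"spin":-10}
    - {"tx":-0.0095,"ty":-0.02,"tz":0,"spin":-10.5}
    - {"tx":-0.006,"ty":-0.02,"tz":0,"spin":-10.5}

```text
time: 6.48
eef_pos: [0.3718, -0.1838, 0.2124]
eef_rot: [[-0.858, 0.513, 0.016], [0.513, 0.859, -0.015], [-0.021, -0.004, -1.0]]
force: [0.2, 0.4, -1.1]
width: 0.29
```

```bash
python3 -c "
from h import *
plan(.36,-.233,.2,178.5,10)"
```

```text
t 6.475 pos [ 0.3718 -0.1838  0.2124] yaw 149.157302965799 z [ 0.0162 -0.0148 -0.9998] F [ 0.1611  0.3562 -1.1383] w 0.290427670959004 j [ -42.8099  -10.7948  116.3095    0.0078   73.2277 -101.9666]
remaining [-0.0118 -0.0492 -0.0124] 29.342697034200995 N 3
{'tx': np.float64(-0.005), 'ty': np.float64(-0.0161), 'tz': np.float64(0.0041), 'spin': np.float64(-9.78)}
{'tx': np.float64(-0.0022), 'ty': np.float64(-0.0167), 'tz': np.float64(0.0041), 'spin': np.float64(-9.78)}
{'tx': np.float64(0.0006), 'ty': np.float64(-0.0169), 'tz': np.float64(0.0041), 'spin': np.float64(-9.78)}
```

Call:
servo_tool:
  moves:
    - {"tx":-0.005,"ty":-0.016,"tz":0.004,"spin":-9.8}
    - {"tx":-0.002,"ty":-0.017,"tz":0.004,"spin":-9.8}
    - {"tx":0.0005,"ty":-0.017,"tz":0.004,"spin":-9.8}

```text
time: 6.85
eef_pos: [0.3592, -0.2351, 0.1999]
eef_rot: [[-1.0, 0.009, 0.016], [0.008, 1.0, -0.015], [-0.016, -0.015, -1.0]]
force: [-0.8, 0.1, -1.6]
width: 0.284
```

```bash
python3 -c "
from h import *
plan(.36,-.233,.08,178.5,10)
im=shot('top','t3')
for i in range(3):
    optics.snapshot('top')
    print([(m['centre'],m['conf']) for m in mark_of('top','hook_crook')][:2],[(m['centre'],m['conf']) for m in mark_of('top','hook')][:2])
optics.snapshot('side')
print([(m['centre'],m['conf']) for m in mark_of('side','hook_crook')][:2])
plan(.36,-.233,.08,178.5,10)
cv2.imwrite('pics/t3c.png',cv2.resize(im[100:350,250:480],None,fx=2.4,fy=2.4))
"
```

```text
t 6.85 pos [ 0.3592 -0.2351  0.1999] yaw 179.51865329807356 z [ 0.0163 -0.015  -0.9998] F [-0.8157  0.0755 -1.6176] w 0.2841487121722286 j [ -49.2472   -7.768   115.2662    0.1544   71.2427 -138.8069]
remaining [ 0.0008  0.0021 -0.1199] -1.0186532980735592 N 2
{'tx': np.float64(-0.0004), 'ty': np.float64(0.0011), 'tz': np.float64(0.06), 'spin': np.float64(0.51)}
{'tx': np.float64(-0.0004), 'ty': np.float64(0.0011), 'tz': np.float64(0.06), 'spin': np.float64(0.51)}
[([0.5887, -0.2329, 0.2047], 0.66)] []
[([0.59, -0.2373, 0.2073], 0.98)] []
[([0.5893, -0.238, 0.2074], 0.88)] []
[([0.5942, -0.2358, 0.2112], 0.61)]
t 7.45 pos [ 0.3597 -0.2345  0.2007] yaw 179.19353339603708 z [ 0.0168 -0.0155 -0.9997] F [-0.0783 -0.1163 -0.3488] w 0.2874363270138091 j [ -49.1286   -7.8385  115.2396    0.1536   71.2962 -138.3623]
remaining [ 0.0003  0.0015 -0.1207] -0.6935333960370826 N 3
{'tx': np.float64(-0.0001), 'ty': np.float64(0.0005), 'tz': np.float64(0.0402), 'spin': np.float64(0.23)}
{'tx': np.float64(-0.0001), 'ty': np.float64(0.0005), 'tz': np.float64(0.0402), 'spin': np.float64(0.23)}
{'tx': np.float64(-0.0001), 'ty': np.float64(0.0005), 'tz': np.float64(0.0402), 'spin': np.float64(0.23)}
```

View pics/t3c.png

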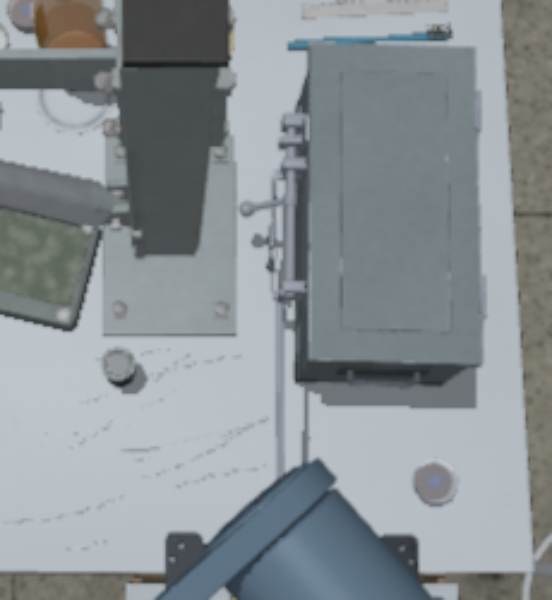

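Call:
servo_tool:
  moves:
    - {"tx":0.004,"ty":0.003,"tz":0.055,"spin":0.4}
    - {"tx":0.002,"ty":0.003,"tz":0.055,"spin":0.4}
    - {"tx":0,"ty":0.002,"tz":0.045,"spin":0}
    - {"tx":0,"ty":0,"tz":0.015,"spin":0}

```text
time: 7.95
eef_pos: [0.3598, -0.2316, 0.0293]
eef_rot: [[-0.999, 0.03, 0.023], [0.029, 0.999, -0.023], [-0.024, -0.022, -0.999]]
force: [0.4, -0.8, -0.4]
width: 0.289
```

```bash
python3 -c "
from h import *
plan(.40,-.2277,.026,178.5,10)
for i in range(3):
    im=optics.snapshot('top')
    print([(m['centre'],m['conf']) for m in mark_of('top','hook_crook')][:2])
plan(.40,-.2277,.026,178.5,10)
cv2.imwrite('pics/t4c.png',cv2.resize(im[100:350,250:480],None,fx=2.4,fy=2.4))
"
```

```text
t 7.95 pos [ 0.3598 -0.2316  0.0293] yaw 178.32699150183603 z [ 0.0234 -0.023  -0.9995] F [ 0.425  -0.7583 -0.3712] w 0.28899984011148977 j [ -48.8537    9.4985  122.0097    0.1934   46.6186 -137.2959]
remaining [ 0.0402  0.0039 -0.0033] 0.17300849816396635 N 1
{'tx': np.float64(-0.0401), 'ty': np.float64(0.005), 'tz': np.float64(0.0033), 'spin': np.float64(-0.17)}
[([0.5885, -0.238, 0.038], 0.47)]
[([0.5896, -0.239, 0.0376], 0.48)]
[([0.5909, -0.2409, 0.0407], 0.7)]
t 8.25 pos [ 0.3619 -0.2342  0.033 ] yaw 178.35166540194044 z [ 0.0279 -0.0282 -0.9992] F [-0.3486  0.1478 -1.0745] w 0.29008988539451114 j [ -48.8641    9.133   121.8164    0.1924   46.7801 -137.3222]
remaining [ 0.0381  0.0065 -0.007 ] 0.14833459805956295 N 1
{'tx': np.float64(-0.0379), 'ty': np.float64(0.0075), 'tz': np.float64(0.007), 'spin': np.float64(-0.15)}
```

View pics/t4c.png

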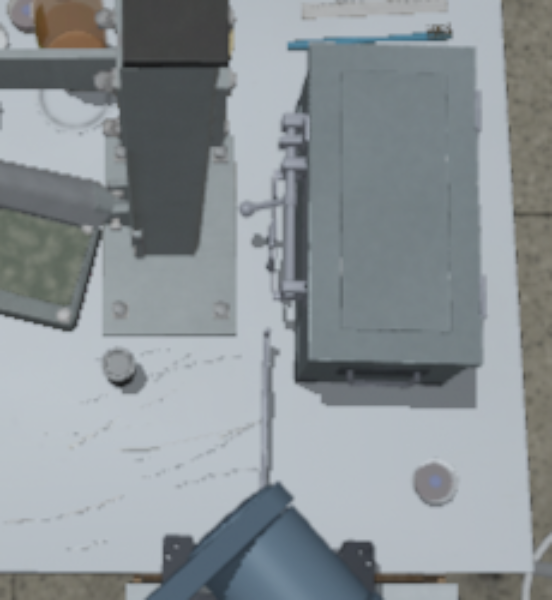

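Call:
servo_tool:
  moves:
    - {"tx":0,"ty":0.01,"tz":0.009,"spin":0}
    - {"tx":-0.02,"ty":0.001,"tz":0.001,"spin":0}
    - {"tx":-0.02,"ty":0.0005,"tz":0.001,"spin":0}
    - {"tx":-0.02,"ty":0.0005,"tz":0.001,"spin":0}

```text
time: 8.75
eef_pos: [0.4243, -0.2233, 0.0237]
eef_rot: [[-0.999, 0.032, 0.031], [0.031, 0.999, -0.031], [-0.032, -0.03, -0.999]]
force: [-0.2, -0.2, -1.6]
width: 0.287
```

```bash
cat > look.py <<'E'
from h import *
import sys
n=sys.argv[1]; tgt=[float(v) for v in sys.argv[2:6]]
plan(*tgt)
for i in range(2):
    im=optics.snapshot('top')
    print([(m['centre'],m['conf']) for m in mark_of('top','hook_crook')][:2])
plan(*tgt)
cv2.imwrite('pics/%s.png'%n,cv2.resize(im[150:280,310:420],None,fx=5,fy=4.6,interpolation=cv2.INTER_CUBIC))
E
python3 look.py t5 .501 -.2285 .026 178.5

```

```text
t 8.75 pos [ 0.4243 -0.2233  0.0237] yaw 178.24284507907998 z [ 0.0308 -0.0312 -0.999 ] F [-0.2347 -0.2404 -1.6376] w 0.28689252262290255 j [ -41.8703   15.5533  115.2072   -0.2119   46.7312 -129.9438]
remaining [ 0.0767 -0.0052  0.0023] 0.2571549209200157 N 2
{'tx': np.float64(-0.0384), 'ty': np.float64(-0.0014), 'tz': np.float64(-0.0011), 'spin': np.float64(-0.13)}
{'tx': np.float64(-0.0384), 'ty': np.float64(-0.0015), 'tz': np.float64(-0.0011), 'spin': np.float64(-0.13)}
[([0.6532, -0.2285, 0.0372], 0.6)]
[([0.6547, -0.2313, 0.0344], 0.59)]
t 8.95 pos [ 0.4234 -0.2232  0.0235] yaw 178.30410702618857 z [ 0.0301 -0.0308 -0.9991] F [ 1.16   -0.3763 -1.9762] w 0.2882499078182394 j [ -41.9374   15.5124  115.2912   -0.2184   46.736  -130.0687]
remaining [ 0.0776 -0.0053  0.0025] 0.195892973811425 N 2
{'tx': np.float64(-0.0389), 'ty': np.float64(-0.0015), 'tz': np.float64(-0.0012), 'spin': np.float64(-0.1)}
{'tx': np.float64(-0.0388), 'ty': np.float64(-0.0016), 'tz': np.float64(-0.0012), 'spin': np.float64(-0.1)}
```

View pics/t5.png

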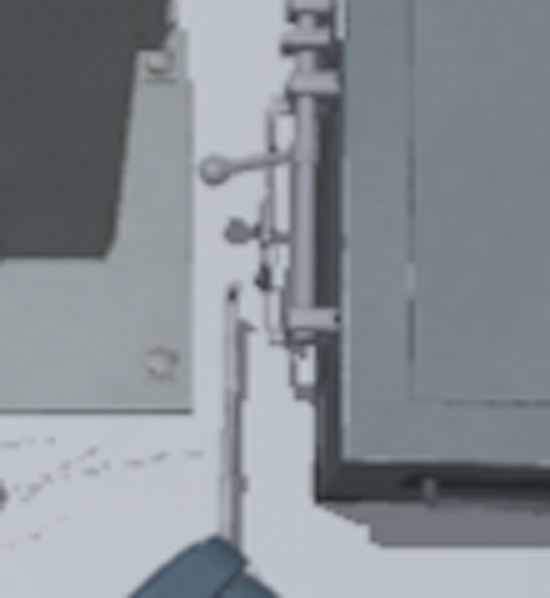

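Call:
servo_tool:
  moves:
    - {"tx":-0.02,"ty":-0.001,"tz":0.002,"spin":0}
    - {"tx":-0.019,"ty":-0.001,"tz":0.001,"spin":0}
    - {"tx":-0.019,"ty":0,"tz":0.001,"spin":0}
    - {"tx":-0.016,"ty":0,"tz":0.001,"spin":0}

```text
time: 9.45
eef_pos: [0.4944, -0.2261, 0.0198]
eef_rot: [[-0.999, 0.033, 0.026], [0.032, 0.999, -0.028], [-0.027, -0.027, -0.999]]
force: [0.4, -0.1, -0.2]
width: 0.292
```

```bash
python3 look.py t6 .500 -.2277 .024 178.5

```

```text
t 9.45 pos [ 0.4944 -0.2261  0.0198] yaw 178.15760965575762 z [ 0.026  -0.0283 -0.9993] F [ 0.4426 -0.1245 -0.2263] w 0.2922795402238802 j [ -36.8523   22.7264  105.6653   -0.5317   49.4454 -124.6506]
remaining [ 0.0056 -0.0016  0.0042] 0.342390344242375 N 1
{'tx': np.float64(-0.0056), 'ty': np.float64(-0.0014), 'tz': np.float64(-0.0042), 'spin': np.float64(-0.34)}
[([0.725, -0.2304, 0.028], 0.89)]
[([0.7238, -0.2304, 0.0296], 0.74)]
t 9.65 pos [ 0.494  -0.226   0.0196] yaw 178.19793161184495 z [ 0.0257 -0.0281 -0.9993] F [-0.1938  0.3437 -1.6261] w 0.2880298043396284 j [ -36.8685   22.7068  105.7181   -0.5339   49.4304 -124.706 ]
remaining [ 0.006  -0.0017  0.0044] 0.30206838815504966 N 1
{'tx': np.float64(-0.0061), 'ty': np.float64(-0.0015), 'tz': np.float64(-0.0044), 'spin': np.float64(-0.3)}
```

View pics/t6.png

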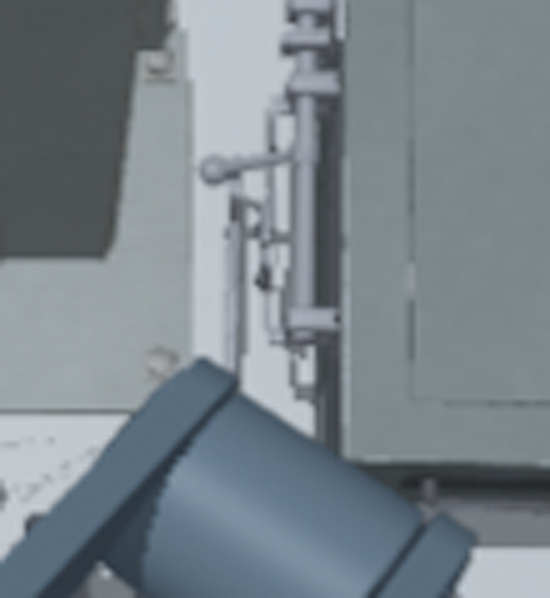

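Call:
servo_tool:
  moves:
    - {"tx":-0.006,"ty":-0.004,"tz":0,"spin":0}
    - {"tx":-0.002,"ty":-0.001,"tz":0,"spin":0}

```text
time: 9.9
eef_pos: [0.5009, -0.2313, 0.0199]
eef_rot: [[-0.999, 0.033, 0.025], [0.032, 0.999, -0.028], [-0.026, -0.027, -0.999]]
force: [-0.0, -0.3, -1.2]
width: 0.286
```

```bash
python3 look.py t7 .500 -.2302 .024 178.5; python3 -c "
from h import *
a=proj('top',[[.7335,-.2345,.031],[.7335,-.234,.060],[.7185,-.2345,.091]]); print(a,(a-[310,150])*[5,4.6])"

```

```text
t 9.9 pos [ 0.5009 -0.2313  0.0199] yaw 178.16366350343827 z [ 0.0247 -0.0276 -0.9993] F [-0.0239 -0.349  -1.2254] w 0.2862181856023758 j [ -36.875    23.5676  104.3981   -0.5405   49.9535 -124.6788]
remaining [-0.0009  0.0011  0.0041] 0.3363364965617279 N 1
{'tx': np.float64(0.001), 'ty': np.float64(0.0011), 'tz': np.float64(-0.0041), 'spin': np.float64(-0.34)}
[([0.7304, -0.2373, 0.0261], 0.62)]
[([0.7322, -0.2385, 0.0278], 0.64)]
t 10.1 pos [ 0.5007 -0.2308  0.0197] yaw 178.18187707383967 z [ 0.0242 -0.0272 -0.9993] F [-0.09    0.6429 -1.0223] w 0.28905665237673056 j [ -36.8497   23.5623  104.4393   -0.5383   49.9544 -124.6735]
remaining [-0.0007  0.0006  0.0043] 0.3181229261603278 N 1
{'tx': np.float64(0.0007), 'ty': np.float64(0.0006), 'tz': np.float64(-0.0043), 'spin': np.float64(-0.32)}
[[356.7411 187.2706]
 [357.4937 183.5998]
 [358.8726 185.5613]] [[233.7053 171.4449]
 [237.4686 154.5589]
 [244.3632 163.582 ]]
```

View pics/t7.png

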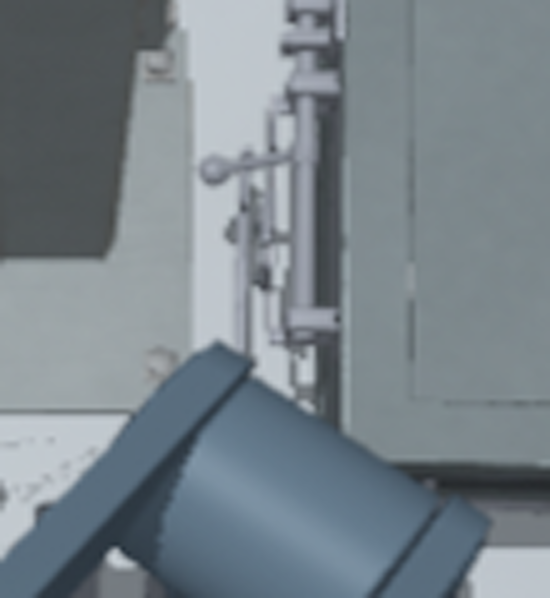

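Call:
servo_tool:
  moves:
    - {"tx":0.001,"ty":0.003,"tz":-0.02,"spin":0}
    - {"tx":0,"ty":0,"tz":-0.02,"spin":0}

```text
time: 10.35
eef_pos: [0.497, -0.2255, 0.0584]
eef_rot: [[-0.999, 0.033, 0.02], [0.032, 0.999, -0.024], [-0.021, -0.024, -0.999]]
force: [-1.0, 0.3, -1.3]
width: 0.29
```

```bash
python3 look.py t8 .500 -.2282 .10 178.5

```

```text
t 10.35 pos [ 0.497  -0.2255  0.0584] yaw 178.15960385623632 z [ 0.0204 -0.0243 -0.9995] F [-0.993   0.2921 -1.3039] w 0.29009268964129875 j [ -36.6292   19.1936  104.6465   -0.5172   54.3912 -124.4798]
remaining [ 0.003  -0.0027  0.0416] 0.34039614376368377 N 1
{'tx': np.float64(-0.0031), 'ty': np.float64(-0.0026), 'tz': np.float64(-0.0416), 'spin': np.float64(-0.34)}
[([0.7255, -0.2331, 0.067], 0.9)]
[([0.7157, -0.2214, 0.0792], 0.63), ([0.7278, -0.2339, 0.0691], 0.58)]
t 10.55 pos [ 0.4976 -0.2261  0.0582] yaw 178.1568600644988 z [ 0.0219 -0.0255 -0.9994] F [ 0.071  -0.5718 -1.2719] w 0.2916125289075199 j [ -36.6357   19.2281  104.6252   -0.5209   54.2705 -124.4792]
remaining [ 0.0024 -0.0021  0.0418] 0.34313993550119903 N 1
{'tx': np.float64(-0.0025), 'ty': np.float64(-0.0021), 'tz': np.float64(-0.0418), 'spin': np.float64(-0.34)}
```

View pics/t8.png

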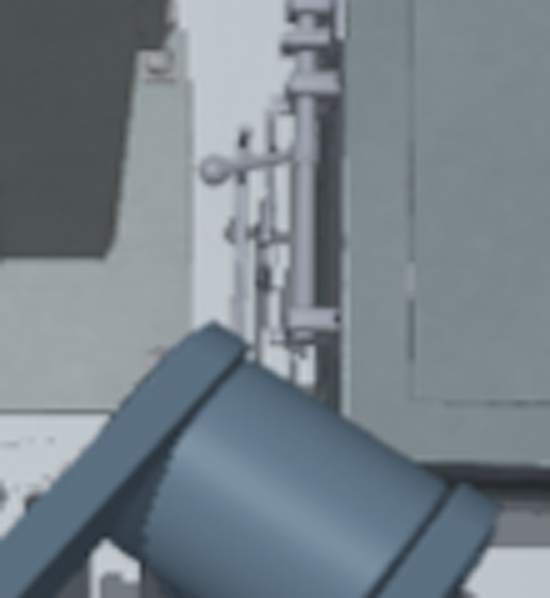

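Call:
servo_tool:
  moves:
    - {"tx":-0.003,"ty":-0.001,"tz":-0.015,"spin":0}
    - {"tx":-0.001,"ty":-0.0005,"tz":-0.015,"spin":0}

```text
time: 10.8
eef_pos: [0.4992, -0.2258, 0.0871]
eef_rot: [[-0.999, 0.033, 0.017], [0.032, 0.999, -0.022], [-0.018, -0.022, -1.0]]
force: [0.2, -0.4, -3.1]
width: 0.291
```

```bash
python3 look.py t9 .500 -.2275 .10 178.5

```

```text
t 10.8 pos [ 0.4992 -0.2258  0.0871] yaw 178.14834882427604 z [ 0.0172 -0.0221 -0.9996] F [ 0.2227 -0.3752 -3.1207] w 0.2908589382090945 j [ -36.4995   16.8319  103.604    -0.5096   58.0218 -124.3728]
remaining [ 0.0008 -0.0017  0.0129] 0.35165117572395843 N 1
{'tx': np.float64(-0.0009), 'ty': np.float64(-0.0017), 'tz': np.float64(-0.0129), 'spin': np.float64(-0.35)}
[([0.7263, -0.2306, 0.0904], 0.67), ([0.5634, -0.0958, -0.0015], 0.61)]
[([0.7292, -0.2317, 0.0959], 0.73), ([0.5652, -0.094, -0.0034], 0.37)]
t 11.0 pos [ 0.4998 -0.2262  0.0873] yaw 178.131819380314 z [ 0.0194 -0.0237 -0.9995] F [ 0.2245 -0.1964 -1.1289] w 0.286043316775185 j [ -36.5042   16.8094  103.6142   -0.5047   57.8764 -124.3607]
remaining [ 0.0002 -0.0013  0.0127] 0.3681806196860009 N 1
{'tx': np.float64(-0.0002), 'ty': np.float64(-0.0013), 'tz': np.float64(-0.0127), 'spin': np.float64(-0.37)}
```

View pics/t9.png

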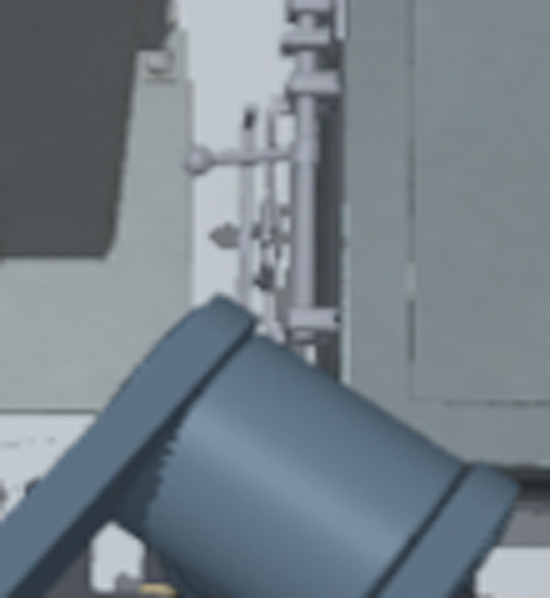

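```bash
cat >> h.py <<'E'
def balltab(root=(.718,-.2602,.112),psi=-.027,dx=0):
    for k in (0,.2,.4,.5,.6,.7,.8,.9,1.0):
        a=np.radians(40)-k; P=[root[0]-dx-52e-3*np.cos(a)*np.sin(psi),root[1]+52e-3*np.cos(a),.112-52e-3*np.sin(a)]
        u=proj('top',P)[0]; print(k,u,(u-[310,150])*[5,4.6], 'shank z d26', .112-.026*np.tan(a)-.0035/np.cos(a)-.003)
E
python3 -c "
from h import *
balltab()"
```

```text
0 [352.4898 186.9441] [212.4488 169.9428] shank z d26 0.08261448407672775
0.2 [350.2739 185.761 ] [201.3697 164.5007] shank z d26 0.09087497484002806
0.4 [348.8287 184.449 ] [194.1433 158.4654] shank z d26 0.09734892988838041
0.5 [348.4193 183.7591] [192.0964 155.2917] shank z d26 0.10021025160629511
0.6 [348.2284 183.055 ] [191.142  152.0528] shank z d26 0.10292343409315574
0.7 [348.2609 182.3434] [191.3043 148.7797] shank z d26 0.10554856972732042
0.8 [348.5195 181.6315] [192.5974 145.5047] shank z d26 0.10813953665796541
0.9 [349.0048 180.9262] [195.0238 142.2607] shank z d26 0.11074850676950837
1.0 [349.7149 180.2351] [198.5744 139.0816] shank z d26 0.11343024171059958
```

Call:
servo_tool:
  moves:
    - {"tx":-0.001,"ty":-0.001,"tz":-0.007,"spin":0}
    - {"tx":-0.0005,"ty":-0.0005,"tz":-0.007,"spin":0}

```text
time: 11.25
eef_pos: [0.4997, -0.2265, 0.1005]
eef_rot: [[-0.999, 0.032, 0.016], [0.032, 0.999, -0.021], [-0.017, -0.021, -1.0]]
force: [0.8, -0.3, -2.3]
width: 0.288
```

```bash
python3 look.py t10 .450 -.2265 .10 178.5

```

```text
t 11.25 pos [ 0.4997 -0.2265  0.1005] yaw 178.15984919583937 z [ 0.0162 -0.0212 -0.9996] F [ 0.7589 -0.3164 -2.3322] w 0.28779290727393636 j [ -36.5312   15.7674  103.0968   -0.4908   59.6692 -124.4387]
remaining [-0.0497 -0.     -0.0005] 0.34015080416062915 N 1
{'tx': np.float64(0.0497), 'ty': np.float64(-0.0016), 'tz': np.float64(0.0005), 'spin': np.float64(-0.34)}
[([0.7291, -0.2331, 0.1038], 0.77)]
[([0.7314, -0.2313, 0.1057], 0.84)]
t 11.45 pos [ 0.5002 -0.2268  0.1007] yaw 178.14566625318804 z [ 0.0176 -0.0223 -0.9996] F [ 0.9778  0.7109 -1.8889] w 0.2883267465175098 j [ -36.5314   15.7577  103.0891   -0.4927   59.5857 -124.4221]
remaining [-0.0502  0.0003 -0.0007] 0.3543337468119603 N 1
{'tx': np.float64(0.0502), 'ty': np.float64(-0.0013), 'tz': np.float64(0.0007), 'spin': np.float64(-0.35)}
```

View pics/t10.png

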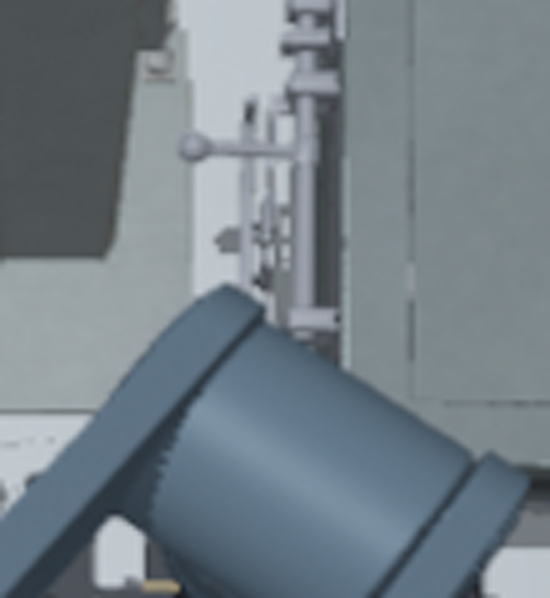

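Call:
servo_tool:
  moves:
    - {"tx":0.003,"ty":0,"tz":-0.0015,"spin":0}
    - {"tx":0.003,"ty":0,"tz":-0.0005,"spin":0}
    - {"tx":0.003,"ty":0,"tz":0,"spin":0}
    - {"tx":0.003,"ty":0,"tz":0,"spin":0}
    - {"tx":0.003,"ty":0,"tz":0,"spin":0}

```text
time: 12.08
eef_pos: [0.4849, -0.2265, 0.1025]
eef_rot: [[-0.999, 0.033, 0.019], [0.033, 0.999, -0.023], [-0.02, -0.022, -1.0]]
force: [3.6, -0.2, -3.2]
width: 0.29
```

```bash
python3 look.py t11 .450 -.2265 .101 178.5

```

```text
t 12.075 pos [ 0.4849 -0.2265  0.1025] yaw 178.12055860455675 z [ 0.0194 -0.0229 -0.9996] F [ 3.6016 -0.1769 -3.2297] w 0.2900325677460343 j [ -37.5391   13.9151  105.1794   -0.421    59.2269 -125.4367]
remaining [-0.0349  0.     -0.0015] 0.3794413954432514 N 1
{'tx': np.float64(0.0349), 'ty': np.float64(-0.0011), 'tz': np.float64(0.0015), 'spin': np.float64(-0.38)}
[([0.7116, -0.2324, 0.1078], 0.67)]
[]
t 12.275 pos [ 0.4845 -0.2264  0.1023] yaw 178.12747999173476 z [ 0.018  -0.0224 -0.9996] F [ 1.6257  0.2839 -1.9125] w 0.29308882562013994 j [ -37.533    13.9354  105.1789   -0.4551   59.2847 -125.4218]
remaining [-0.0345 -0.0001 -0.0013] 0.3725200082652407 N 1
{'tx': np.float64(0.0345), 'ty': np.float64(-0.0013), 'tz': np.float64(0.0013), 'spin': np.float64(-0.37)}
```

View pics/t11.png

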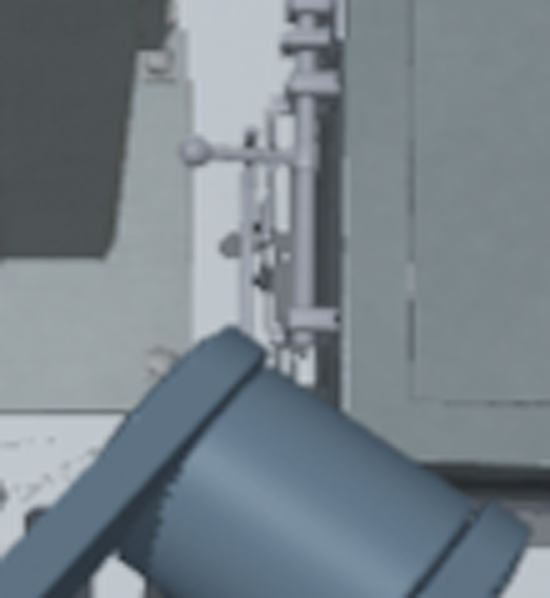

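Call:
servo_tool:
  moves:
    - {"tx":0.003,"ty":0,"tz":0,"spin":0}
    - {"tx":0.003,"ty":0,"tz":0,"spin":0}
    - {"tx":0.003,"ty":0,"tz":0,"spin":0}
    - {"tx":0.003,"ty":0,"tz":0,"spin":0}

```text
time: 12.78
eef_pos: [0.4728, -0.2262, 0.1025]
eef_rot: [[-0.999, 0.033, 0.02], [0.032, 0.999, -0.023], [-0.021, -0.023, -1.0]]
force: [3.6, 0.4, -3.2]
width: 0.293
```

```bash
python3 look.py t12 .450 -.2265 .101 178.5

```

```text
t 12.775 pos [ 0.4728 -0.2262  0.1025] yaw 178.1411385903072 z [ 0.0198 -0.0232 -0.9995] F [ 3.5675  0.4262 -3.1726] w 0.29274141966983414 j [ -38.354    12.6085  106.8188   -0.3931   58.8573 -126.2836]
remaining [-0.0228 -0.0003 -0.0015] 0.3588614096927927 N 1
{'tx': np.float64(0.0227), 'ty': np.float64(-0.001), 'tz': np.float64(0.0015), 'spin': np.float64(-0.36)}
[([0.7007, -0.2339, 0.1076], 0.63)]
[([0.7019, -0.2327, 0.107], 0.72), ([0.5075, 0.1357, 0.0041], 0.7)]
t 12.975 pos [ 0.4724 -0.226   0.1022] yaw 178.13931377498088 z [ 0.0187 -0.0227 -0.9996] F [ 0.7909  0.6196 -3.1326] w 0.28368965838104715 j [ -38.3501   12.6296  106.8238   -0.4183   58.901  -126.2662]
remaining [-0.0224 -0.0005 -0.0012] 0.36068622501912273 N 1
{'tx': np.float64(0.0224), 'ty': np.float64(-0.0012), 'tz': np.float64(0.0012), 'spin': np.float64(-0.36)}
```

View pics/t12.png

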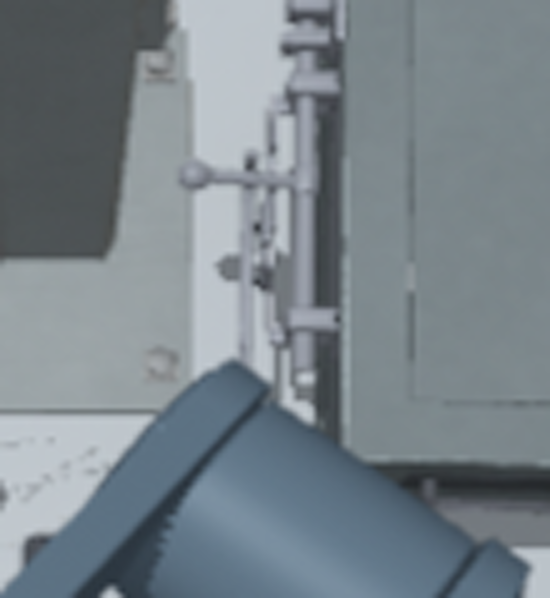

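Call:
servo_tool:
  moves:
    - {"tx":0.003,"ty":0,"tz":0,"spin":0}
    - {"tx":0.003,"ty":0,"tz":0,"spin":0}
    - {"tx":0.003,"ty":0,"tz":-0.0003,"spin":0}
    - {"tx":0.003,"ty":0,"tz":0,"spin":0}

```text
time: 13.48
eef_pos: [0.4604, -0.2258, 0.1025]
eef_rot: [[-0.999, 0.033, 0.02], [0.032, 0.999, -0.023], [-0.021, -0.023, -1.0]]
force: [3.3, -0.3, -3.6]
width: 0.291
```

Call:
servo_tool:
  moves:
    - {"tx":0.003,"ty":0,"tz":0,"spin":0}
    - {"tx":0.003,"ty":0,"tz":-0.0003,"spin":0}
    - {"tx":0.003,"ty":0,"tz":0,"spin":0}
    - {"tx":0.003,"ty":0,"tz":-0.0003,"spin":0}

```text
time: 13.98
eef_pos: [0.4466, -0.2252, 0.1025]
eef_rot: [[-0.999, 0.033, 0.018], [0.033, 0.999, -0.023], [-0.019, -0.022, -1.0]]
force: [1.2, 0.9, -3.3]
width: 0.29
```

```bash
python3 look.py t13 .450 -.2255 .101 178.5

```

```text
t 13.975 pos [ 0.4466 -0.2252  0.1025] yaw 178.1309126330914 z [ 0.0181 -0.0226 -0.9996] F [ 1.1591  0.8579 -3.2859] w 0.28983328101534833 j [ -40.177     9.8296  110.1703   -0.3727   58.3734 -128.1051]
remaining [ 0.0034 -0.0003 -0.0015] 0.36908736690858746 N 1
{'tx': np.float64(-0.0034), 'ty': np.float64(-0.0002), 'tz': np.float64(0.0015), 'spin': np.float64(-0.37)}
[([0.6771, -0.2311, 0.107], 0.81), ([0.419, -0.225, 0.0999], 0.63)]
[([0.6761, -0.2315, 0.1073], 0.85)]
t 14.175 pos [ 0.4465 -0.2251  0.1025] yaw 178.13465046237332 z [ 0.0175 -0.0224 -0.9996] F [-1.2142 -0.7488 -2.495 ] w 0.28852834392527443 j [ -40.1665    9.8486  110.1579   -0.3881   58.3997 -128.091 ]
remaining [ 0.0035 -0.0004 -0.0015] 0.36534953762668465 N 1
{'tx': np.float64(-0.0035), 'ty': np.float64(-0.0003), 'tz': np.float64(0.0015), 'spin': np.float64(-0.37)}
```

View pics/t13.png

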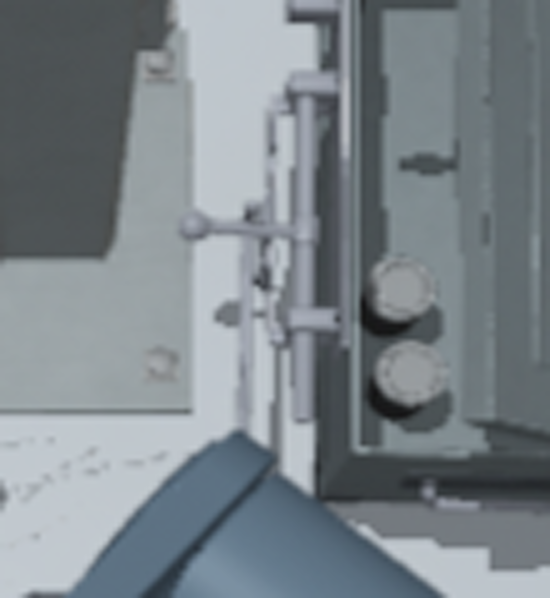

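Call:
servo_tool:
  moves:
    - {"tx":0.002,"ty":0,"tz":0,"spin":0}
    - {"tx":0.002,"ty":0,"tz":0,"spin":0}
    - {"tx":0.002,"ty":0,"tz":0,"spin":0}
    - {"tx":0.002,"ty":0,"tz":0,"spin":0}

```text
time: 14.68
eef_pos: [0.4386, -0.225, 0.1025]
eef_rot: [[-0.999, 0.033, 0.019], [0.032, 0.999, -0.023], [-0.019, -0.022, -1.0]]
force: [1.8, 0.0, -1.7]
width: 0.285
```

Call:
servo_tool:
  moves:
    - {"tx":0.0015,"ty":0,"tz":0,"spin":0}
    - {"tx":0.0015,"ty":0,"tz":0,"spin":0}

```text
time: 14.92
eef_pos: [0.4367, -0.2253, 0.1029]
eef_rot: [[-0.999, 0.033, 0.022], [0.033, 0.999, -0.024], [-0.022, -0.023, -0.999]]
force: [8.3, -0.4, -3.6]
width: 0.289
```

```bash
python3 look.py t14 .430 -.2245 .101 178.5

```

```text
t 14.925 pos [ 0.4367 -0.2253  0.1029] yaw 178.13229484570425 z [ 0.0216 -0.0239 -0.9995] F [ 8.268  -0.4433 -3.6099] w 0.28900503138988226 j [ -41.018     8.5923  111.568    -0.2619   58.0091 -129.0003]
remaining [-0.0067  0.0008 -0.0019] 0.36770515429574857 N 1
{'tx': np.float64(0.0067), 'ty': np.float64(0.0006), 'tz': np.float64(0.0019), 'spin': np.float64(-0.37)}
[([0.6657, -0.2313, 0.1067], 0.84)]
[([0.6672, -0.2321, 0.1086], 0.72)]
t 15.125 pos [ 0.4367 -0.2253  0.103 ] yaw 178.14456762662618 z [ 0.0214 -0.024  -0.9995] F [ 6.5025  0.3368 -2.2733] w 0.29057712938702907 j [ -41.0095    8.5941  111.5553   -0.2707   58.0226 -128.9995]
remaining [-0.0067  0.0008 -0.002 ] 0.35543237337381584 N 1
{'tx': np.float64(0.0067), 'ty': np.float64(0.0006), 'tz': np.float64(0.002), 'spin': np.float64(-0.36)}
```

View pics/t14.png

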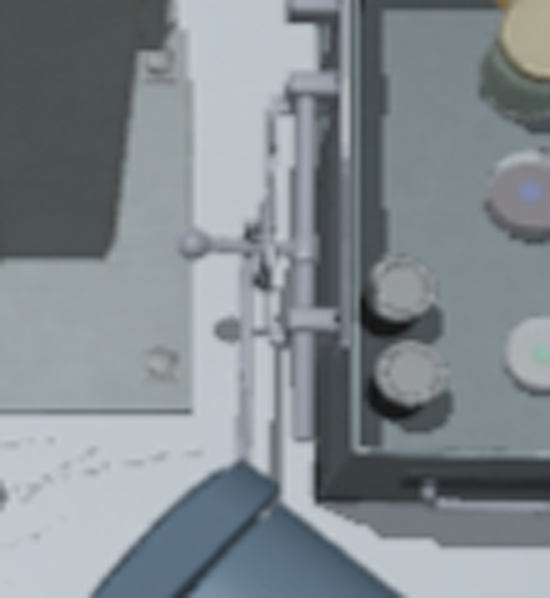

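Call:
servo_tool:
  moves:
    - {"tx":0.0003,"ty":-0.0003,"tz":0.004,"spin":0}
    - {"tx":0.0003,"ty":-0.0003,"tz":0.004,"spin":0}
    - {"tx":0.0003,"ty":0,"tz":0.004,"spin":0}
    - {"tx":0.0002,"ty":0,"tz":0.004,"spin":0}

```text
time: 15.62
eef_pos: [0.4371, -0.2268, 0.0871]
eef_rot: [[-0.999, 0.033, 0.025], [0.032, 0.999, -0.026], [-0.025, -0.025, -0.999]]
force: [2.4, 0.2, -1.1]
width: 0.289
```

```bash
python3 look.py t15 .436 -.227 .07 178.5

```

```text
t 15.625 pos [ 0.4371 -0.2268  0.0871] yaw 178.1640595456831 z [ 0.0246 -0.0256 -0.9994] F [ 2.3544  0.1994 -1.1009] w 0.2887281850015939 j [ -41.1493   10.1828  111.9919   -0.2145   55.8009 -129.1779]
remaining [-0.0011 -0.0002 -0.0171] 0.3359404543168978 N 1
{'tx': np.float64(0.0011), 'ty': np.float64(-0.0002), 'tz': np.float64(0.0171), 'spin': np.float64(-0.34)}
[]
[([0.6666, -0.2317, 0.097], 0.84), ([0.7042, -0.2762, 0.0035], 0.69)]
t 15.825 pos [ 0.4371 -0.2268  0.0872] yaw 178.16714266651107 z [ 0.0242 -0.0254 -0.9994] F [ 3.3552 -0.2924 -1.6456] w 0.290001340200473 j [ -41.1489   10.1718  111.9818   -0.2224   55.8459 -129.1768]
remaining [-0.0011 -0.0002 -0.0172] 0.3328573334889313 N 1
{'tx': np.float64(0.001), 'ty': np.float64(-0.0002), 'tz': np.float64(0.0172), 'spin': np.float64(-0.33)}
```

View pics/t15.png

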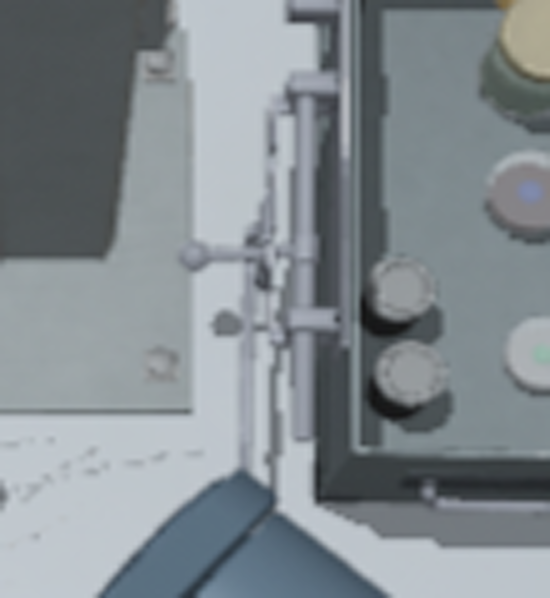

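Call:
servo_tool:
  moves:
    - {"tx":0.0004,"ty":-0.0003,"tz":0.004,"spin":0}
    - {"tx":0.0003,"ty":-0.0003,"tz":0.004,"spin":0}
    - {"tx":0.0003,"ty":0,"tz":0.004,"spin":0}
    - {"tx":0.0002,"ty":0,"tz":0.004,"spin":0}

```text
time: 16.32
eef_pos: [0.4374, -0.2291, 0.0714]
eef_rot: [[-0.999, 0.034, 0.027], [0.033, 0.999, -0.028], [-0.028, -0.027, -0.999]]
force: [2.7, -1.0, 0.9]
width: 0.285
```

```bash
python3 look.py t16 .436 -.227 .04 178.5; python3 -c "
from h import *
balltab(root=(.718,-.2602+.0013,.112),dx=.05)"

```

```text
t 16.325 pos [ 0.4374 -0.2291  0.0714] yaw 178.11381609729116 z [ 0.0272 -0.0278 -0.9992] F [ 2.6509 -0.9715  0.8943] w 0.2854928635465127 j [ -41.3389   11.836   112.3227   -0.2047   53.6208 -129.3129]
remaining [-0.0014  0.0021 -0.0314] 0.3861839027088365 N 1
{'tx': np.float64(0.0014), 'ty': np.float64(0.002), 'tz': np.float64(0.0314), 'spin': np.float64(-0.39)}
[([0.6656, -0.234, 0.081], 0.63)]
[([0.6679, -0.2367, 0.0823], 0.75)]
t 16.525 pos [ 0.4372 -0.2288  0.0715] yaw 178.1205896974397 z [ 0.0267 -0.0273 -0.9993] F [ 3.5275 -0.8407 -0.9172] w 0.28753557219251635 j [ -41.3312   11.8265  112.3263   -0.2034   53.6668 -129.3135]
remaining [-0.0012  0.0018 -0.0315] 0.37941030256030217 N 1
{'tx': np.float64(0.0013), 'ty': np.float64(0.0018), 'tz': np.float64(0.0315), 'spin': np.float64(-0.38)}
0 [352.1989 207.2544] [210.9946 263.3701] shank z d26 0.08261448407672775
0.2 [349.9623 206.2135] [199.8114 258.582 ] shank z d26 0.09087497484002806
0.4 [348.5021 205.063 ] [192.5104 253.29  ] shank z d26 0.09734892988838041
0.5 [348.0878 204.4594] [190.4388 250.5134] shank z d26 0.10021025160629511
0.6 [347.8937 203.8443] [189.4686 247.6837] shank z d26 0.10292343409315574
0.7 [347.9249 203.2235] [189.6245 244.8281] shank z d26 0.10554856972732042
0.8 [348.1842 202.6032] [190.9209 241.9748] shank z d26 0.10813953665796541
0.9 [348.6721 201.9897] [193.3606 239.1525] shank z d26 0.11074850676950837
1.0 [349.3869 201.3893] [196.9345 236.3908] shank z d26 0.11343024171059958
```

View pics/t16.png

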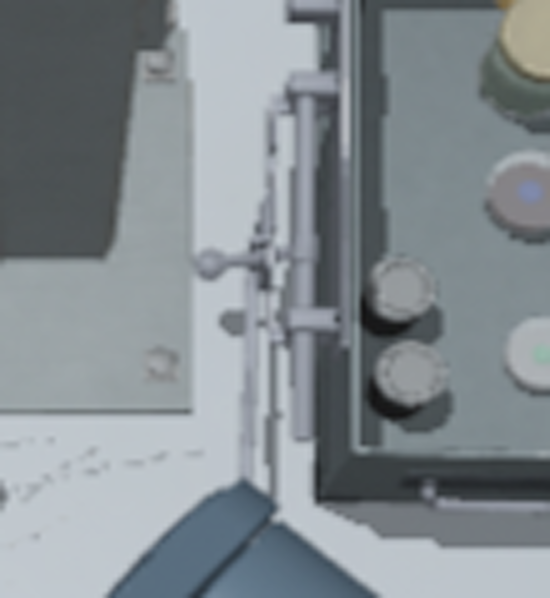

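Call:
servo_tool:
  moves:
    - {"tx":-0.003,"ty":0.0015,"tz":0.003,"spin":0}
    - {"tx":-0.001,"ty":0.001,"tz":0.008,"spin":0}
    - {"tx":0,"ty":0.001,"tz":0.01,"spin":0}

```text
time: 16.9
eef_pos: [0.4398, -0.2245, 0.0484]
eef_rot: [[-0.999, 0.032, 0.022], [0.032, 0.999, -0.025], [-0.022, -0.024, -0.999]]
force: [-1.1, -0.1, -2.6]
width: 0.289
```

```bash
python3 look.py t17 .436 -.227 .026 178.5

```

```text
t 16.9 pos [ 0.4398 -0.2245  0.0484] yaw 178.19118324161627 z [ 0.0215 -0.0248 -0.9995] F [-1.1284 -0.1214 -2.6077] w 0.2885137984438656 j [ -40.663    14.5658  112.4187   -0.353    51.1526 -128.6218]
remaining [-0.0038 -0.0025 -0.0224] 0.3088167583837276 N 1
{'tx': np.float64(0.0037), 'ty': np.float64(-0.0027), 'tz': np.float64(0.0224), 'spin': np.float64(-0.31)}
[([0.6683, -0.2295, 0.055], 0.67)]
[([0.6672, -0.2305, 0.0551], 0.86)]
t 17.1 pos [ 0.4399 -0.2246  0.0488] yaw 178.17250783352466 z [ 0.0216 -0.0246 -0.9995] F [-0.0895 -0.0765 -1.8098] w 0.2899205994090996 j [ -40.6789   14.5393  112.3947   -0.3365   51.208  -128.6295]
remaining [-0.0039 -0.0024 -0.0228] 0.32749216647533785 N 1
{'tx': np.float64(0.0038), 'ty': np.float64(-0.0025), 'tz': np.float64(0.0228), 'spin': np.float64(-0.33)}
```

View pics/t17.png

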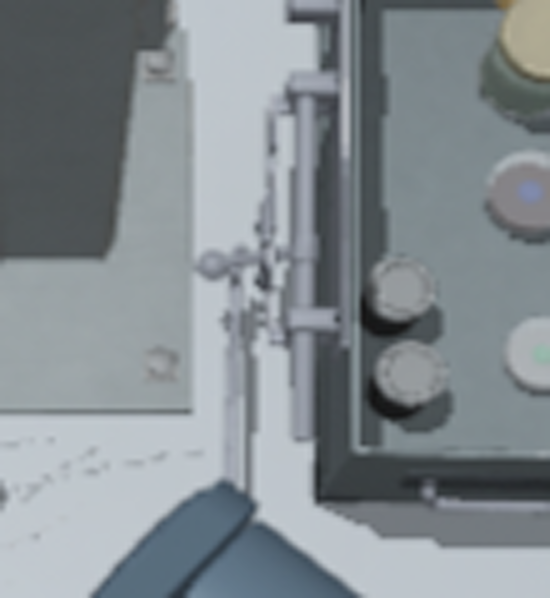

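Call:
servo_tool:
  moves:
    - {"tx":-0.001,"ty":-0.0025,"tz":0.006,"spin":0}
    - {"tx":0,"ty":0.0003,"tz":0.009,"spin":0}
    - {"tx":0,"ty":0.0003,"tz":0.008,"spin":0}

```text
time: 17.48
eef_pos: [0.4421, -0.2281, 0.0254]
eef_rot: [[-0.999, 0.033, 0.023], [0.032, 0.999, -0.026], [-0.024, -0.025, -0.999]]
force: [-1.4, 0.0, -2.0]
width: 0.287
```

```bash
python3 look.py t18 .436 -.227 .026 178.5

```

```text
t 17.475 pos [ 0.4421 -0.2281  0.0254] yaw 178.1658812942948 z [ 0.0233 -0.0262 -0.9994] F [-1.3867  0.0386 -1.989 ] w 0.2873172608674105 j [ -40.82     17.5059  112.2229   -0.3555   48.2804 -128.7363]
remaining [-0.0061  0.0011  0.0006] 0.3341187057052082 N 1
{'tx': np.float64(0.0061), 'ty': np.float64(0.0009), 'tz': np.float64(-0.0006), 'spin': np.float64(-0.33)}
[([0.6707, -0.2339, 0.033], 0.76), ([0.666, -0.2632, 0.1157], 0.59)]
[([0.6714, -0.2314, 0.0296], 0.78)]
t 17.675 pos [ 0.4419 -0.2279  0.0257] yaw 178.1723316073864 z [ 0.0228 -0.0257 -0.9994] F [-0.1144  0.2308 -1.2724] w 0.29206922606778396 j [ -40.8139   17.4686  112.2235   -0.3529   48.3573 -128.7394]
remaining [-0.0059  0.0009  0.0003] 0.3276683926135888 N 1
{'tx': np.float64(0.006), 'ty': np.float64(0.0007), 'tz': np.float64(-0.0003), 'spin': np.float64(-0.33)}
```

View pics/t18.png

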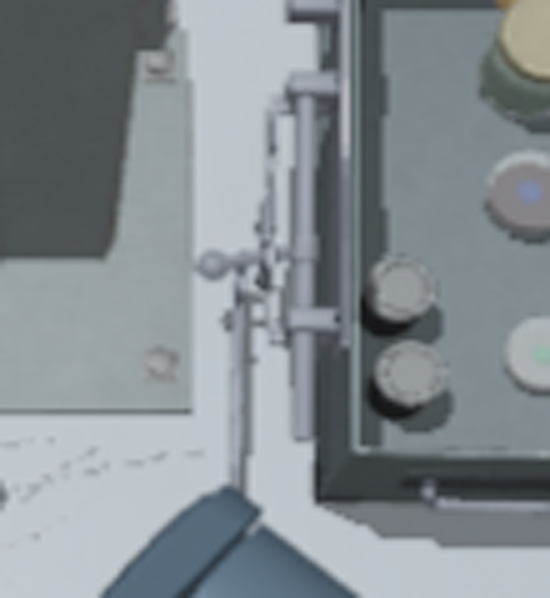

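Call:
servo_tool:
  moves:
    - {"tx":0.012,"ty":0,"tz":0.002,"spin":0}
    - {"tx":0.025,"ty":0,"tz":0,"spin":0}
    - {"tx":0.03,"ty":0,"tz":0,"spin":0}
    - {"tx":0.03,"ty":0,"tz":0,"spin":0}
    - {"tx":0.025,"ty":0,"tz":0,"spin":0}

```text
time: 18.3
eef_pos: [0.3162, -0.224, 0.0212]
eef_rot: [[-0.999, 0.029, 0.025], [0.029, 0.999, -0.028], [-0.025, -0.027, -0.999]]
force: [0.3, -0.7, -1.2]
width: 0.293
```

```bash
python3 look.py t19 .36 -.20 .2 178.5; python3 -c "
from h import *
print(unproj('top',[[320,338],[250,338]],0))"

```

```text
t 18.3 pos [ 0.3162 -0.224   0.0212] yaw 178.35361652207493 z [ 0.0245 -0.028  -0.9993] F [ 0.2584 -0.6536 -1.1919] w 0.29296533460906315 j [ -53.1424    5.7621  127.8805    0.2289   44.2297 -141.6372]
remaining [0.0438 0.024  0.1788] 0.14638347792507034 N 4
{'tx': np.float64(-0.0108), 'ty': np.float64(0.0063), 'tz': np.float64(-0.0447), 'spin': np.float64(-0.04)}
{'tx': np.float64(-0.0108), 'ty': np.float64(0.0063), 'tz': np.float64(-0.0447), 'spin': np.float64(-0.04)}
{'tx': np.float64(-0.0108), 'ty': np.float64(0.0063), 'tz': np.float64(-0.0447), 'spin': np.float64(-0.04)}
{'tx': np.float64(-0.0108), 'ty': np.float64(0.0063), 'tz': np.float64(-0.0447), 'spin': np.float64(-0.04)}
[([0.5456, -0.2277, 0.0321], 0.62)]
[([0.5454, -0.2291, 0.0289], 0.74)]
t 18.5 pos [ 0.3179 -0.2248  0.0216] yaw 178.2723135885058 z [ 0.0255 -0.0289 -0.9993] F [ 0.1515 -0.0662 -0.1413] w 0.2866098282344194 j [ -53.0276    5.8814  127.6772    0.2427   44.2409 -141.4494]
remaining [0.0421 0.0248 0.1784] 0.22768641149420432 N 4
{'tx': np.float64(-0.0103), 'ty': np.float64(0.0065), 'tz': np.float64(-0.0446), 'spin': np.float64(-0.06)}
{'tx': np.float64(-0.0104), 'ty': np.float64(0.0065), 'tz': np.float64(-0.0446), 'spin': np.float64(-0.06)}
{'tx': np.float64(-0.0104), 'ty': np.float64(0.0065), 'tz': np.float64(-0.0446), 'spin': np.float64(-0.06)}
{'tx': np.float64(-0.0104), 'ty': np.float64(0.0065), 'tz': np.float64(-0.0446), 'spin': np.float64(-0.06)}
[[ 0.3656 -0.1436  0.    ]
 [ 0.3653  0.0248  0.    ]]
```

View pics/t19.png

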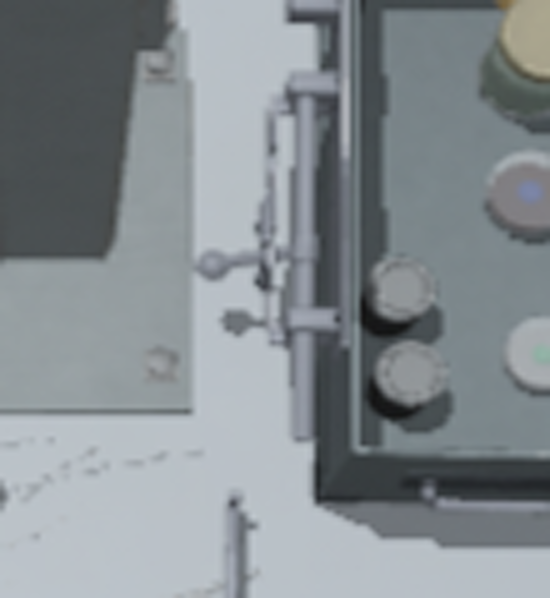

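Call:
servo_tool:
  moves:
    - {"tx":0,"ty":0.005,"tz":-0.05,"spin":0}
    - {"tx":0,"ty":0.01,"tz":-0.05,"spin":5}
    - {"tx":0,"ty":0.015,"tz":-0.03,"spin":10}
    - {"tx":0,"ty":0.02,"tz":0,"spin":10}
    - {"tx":0,"ty":0.02,"tz":0,"spin":10}

```text
time: 19.12
eef_pos: [0.3365, -0.1546, 0.1561]
eef_rot: [[-0.789, 0.614, 0.029], [0.613, 0.789, -0.03], [-0.042, -0.006, -0.999]]
force: [-0.0, -0.3, -0.9]
width: 0.292
```

```bash
python3 -c "
from h import *
plan(.4425,-.082,.12,96.6,10)"
```

```text
t 19.125 pos [ 0.3365 -0.1546  0.1561] yaw 142.14586517116697 z [ 0.0291 -0.0302 -0.9991] F [-0.0117 -0.3246 -0.8732] w 0.2919415717596192 j [-43.1101 -14.1925 126.0533  -0.1357  65.7368 -95.1957]
remaining [ 0.106   0.0726 -0.0361] -45.54586517116698 N 5
{'tx': np.float64(-0.0078), 'ty': np.float64(0.0245), 'tz': np.float64(0.0072), 'spin': np.float64(9.11)}
{'tx': np.float64(-0.0039), 'ty': np.float64(0.0254), 'tz': np.float64(0.0072), 'spin': np.float64(9.11)}
{'tx': np.float64(0.0002), 'ty': np.float64(0.0257), 'tz': np.float64(0.0072), 'spin': np.float64(9.11)}
{'tx': np.float64(0.0043), 'ty': np.float64(0.0253), 'tz': np.float64(0.0072), 'spin': np.float64(9.11)}
{'tx': np.float64(0.0082), 'ty': np.float64(0.0243), 'tz': np.float64(0.0072), 'spin': np.float64(9.11)}
```

Call:
servo_tool:
  moves:
    - {"tx":-0.004,"ty":0.018,"tz":0,"spin":9.5}
    - {"tx":-0.001,"ty":0.022,"tz":0,"spin":9.5}
    - {"tx":0.001,"ty":0.026,"tz":0.007,"spin":9.1}
    - {"tx":0.004,"ty":0.028,"tz":0.015,"spin":9}
    - {"tx":0.008,"ty":0.03,"tz":0.015,"spin":8.5}

```text
time: 19.75
eef_pos: [0.4508, -0.0828, 0.1237]
eef_rot: [[-0.089, 0.995, 0.039], [0.995, 0.091, -0.036], [-0.039, 0.036, -0.999]]
force: [-0.2, -0.0, -0.8]
width: 0.287
```

```bash
python3 look.py t20 .4425 -.082 .03 96.6
```

```text
t 19.75 pos [ 0.4508 -0.0828  0.1237] yaw 95.11730442210376 z [ 0.0394 -0.0358 -0.9986] F [-0.1633 -0.0267 -0.8181] w 0.2873673147089361 j [-24.6483   1.8321 116.1115  -1.0744  59.1524 -29.2786]
remaining [-0.0083  0.0008 -0.0937] 1.4826955778962372 N 2
{'tx': np.float64(0.0008), 'ty': np.float64(-0.0041), 'tz': np.float64(0.0469), 'spin': np.float64(-0.74)}
{'tx': np.float64(0.0008), 'ty': np.float64(-0.0041), 'tz': np.float64(0.0469), 'spin': np.float64(-0.74)}
[([0.5668, -0.0954, 0.0011], 0.73), ([0.4699, -0.3094, 0.1328], 0.55)]
[([0.4706, -0.3101, 0.1357], 0.73)]
t 19.95 pos [ 0.4492 -0.0829  0.1234] yaw 95.59580670553991 z [ 0.0368 -0.0348 -0.9987] F [-0.0318  0.5783 -1.0117] w 0.2906354140388912 j [-24.7537   1.7631 116.2252  -1.0785  59.2641 -29.857 ]
remaining [-0.0067  0.0009 -0.0934] 1.0041932944600944 N 2
{'tx': np.float64(0.0008), 'ty': np.float64(-0.0033), 'tz': np.float64(0.0467), 'spin': np.float64(-0.5)}
{'tx': np.float64(0.0008), 'ty': np.float64(-0.0033), 'tz': np.float64(0.0467), 'spin': np.float64(-0.5)}
```

Call:
servo_tool:
  moves:
    - {"tx":0.001,"ty":-0.004,"tz":0.045,"spin":-0.5}
    - {"tx":0.001,"ty":-0.003,"tz":0.045,"spin":-0.5}
    - {"tx":0,"ty":0,"tz":0.01,"spin":0}

```text
time: 20.32
eef_pos: [0.4483, -0.0873, 0.0247]
eef_rot: [[-0.12, 0.992, 0.044], [0.992, 0.122, -0.039], [-0.044, 0.039, -0.998]]
force: [0.8, 0.3, -1.3]
width: 0.292
```

```bash
python3 -c "
from h import *
plan(.4425,-.082,.006,96.6,10)"
```

```text
t 20.325 pos [ 0.4483 -0.0873  0.0247] yaw 96.89402932130406 z [ 0.0439 -0.0386 -0.9983] F [ 0.8435  0.336  -1.276 ] w 0.29169821198239093 j [-25.3159  12.7446 118.7872  -1.3028  45.2553 -31.3674]
remaining [-0.0058  0.0053 -0.0187] -0.2940293213040661 N 1
{'tx': np.float64(0.006), 'ty': np.float64(-0.0052), 'tz': np.float64(0.0187), 'spin': np.float64(0.29)}
```

Call:
servo_tool:
  moves:
    - {"tx":0,"ty":0,"tz":0.01,"spin":0}
    - {"tx":0,"ty":0,"tz":0.005,"spin":0}
    - {"tx":0,"ty":0,"tz":0.002,"spin":0}

```text
time: 20.7
eef_pos: [0.4514, -0.0896, 0.01]
eef_rot: [[-0.12, 0.992, 0.048], [0.992, 0.122, -0.041], [-0.046, 0.043, -0.998]]
force: [-0.2, -0.5, -1.4]
width: 0.286
```

```bash
python3 -c "
from h import *
plan(.4425,-.082,.006,96.6,10)"
```

```text
t 20.7 pos [ 0.4514 -0.0896  0.01  ] yaw 96.89429883228473 z [ 0.0481 -0.0408 -0.998 ] F [-0.2059 -0.5354 -1.3628] w 0.28580223458490633 j [-25.4143  14.8999 118.5754  -1.3587  43.0373 -31.4007]
remaining [-0.0089  0.0076 -0.004 ] -0.2942988322847384 N 1
{'tx': np.float64(0.0087), 'ty': np.float64(-0.0079), 'tz': np.float64(0.004), 'spin': np.float64(0.29)}
```

Call:
servo_tool:
  moves:
    - {"tx":0,"ty":0,"tz":0.003,"spin":0}
    - {"tx":0,"ty":0,"tz":0.0015,"spin":0}

```text
time: 20.95
eef_pos: [0.4528, -0.0903, 0.0065]
eef_rot: [[-0.12, 0.991, 0.051], [0.992, 0.122, -0.042], [-0.048, 0.045, -0.998]]
force: [0.4, -0.3, -1.5]
width: 0.289
```

```bash
python3 -c "
from h import *
plan(.4425,-.082,.006,96.6,10)"
```

```text
t 20.95 pos [ 0.4528 -0.0903  0.0065] yaw 96.90579841901383 z [ 0.0505 -0.0419 -0.9978] F [ 0.4156 -0.3417 -1.5103] w 0.28920488650536436 j [-25.4131  15.4325 118.4882  -1.3726  42.4401 -31.3971]
remaining [-0.0103  0.0083 -0.0005] -0.3057984190138541 N 1
{'tx': np.float64(0.0095), 'ty': np.float64(-0.0092), 'tz': np.float64(0.0005), 'spin': np.float64(0.31)}
```

Call:
servo_tool:
  moves:
    - {"tx":0,"ty":0,"tz":0.002,"spin":0}
    - {"tx":0,"ty":0,"tz":0.001,"spin":0}

```text
time: 21.2
eef_pos: [0.4534, -0.0906, 0.0043]
eef_rot: [[-0.121, 0.991, 0.051], [0.992, 0.123, -0.042], [-0.048, 0.045, -0.998]]
force: [-2.2, 0.3, 6.9]
width: 0.289
```

Call:
servo_tool:
  moves:
    - {"tx":0,"ty":0,"tz":0,"spin":0}
    - {"tx":0,"ty":0,"tz":-0.001,"spin":0}
    - {"tx":0,"ty":0,"tz":-0.001,"spin":0}
  grip: 100

```text
time: 21.58
eef_pos: [0.4537, -0.0907, 0.0065]
eef_rot: [[-0.12, 0.991, 0.052], [0.992, 0.123, -0.043], [-0.049, 0.046, -0.998]]
force: [-0.3, -1.0, 0.6]
width: 0.597
```

```bash
python3 -c "
from h import *
plan(.4425,-.082,.006,96.6,10)
im=shot('side','s21'); cv2.imwrite('pics/s21c.png',cv2.resize(im[180:400,180:340],None,fx=3,fy=2.7))"
```

```text
t 21.575 pos [ 0.4537 -0.0907  0.0065] yaw 96.92641985724045 z [ 0.0519 -0.0426 -0.9977] F [-0.3379 -1.0252  0.6376] w 0.5969685432297106 j [-25.4059  15.4926 118.4109  -1.3793  42.3709 -31.408 ]
remaining [-0.0112  0.0087 -0.0005] -0.3264198572404666 N 1
{'tx': np.float64(0.01), 'ty': np.float64(-0.0101), 'tz': np.float64(0.0005), 'spin': np.float64(0.33)}
```

View pics/s21c.png

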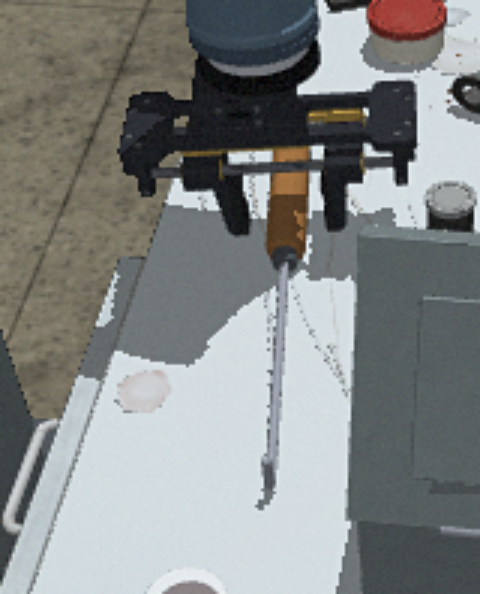

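The hook is released between open fingers; I lift straight off it.

Call:
servo_tool:
  moves:
    - {"tx":0,"ty":0,"tz":-0.015,"spin":0}
    - {"tx":0,"ty":0,"tz":-0.03,"spin":0}
    - {"tx":0,"ty":0,"tz":-0.05,"spin":0}
    - {"tx":0,"ty":0,"tz":-0.05,"spin":0}
  grip: 60

```text
time: 22.12
eef_pos: [0.4434, -0.0832, 0.1542]
eef_rot: [[-0.12, 0.992, 0.045], [0.992, 0.122, -0.039], [-0.044, 0.04, -0.998]]
force: [0.0, -0.7, 0.1]
width: 0.762
```

Call:
servo_tool:
  moves:
    - {"tx":0.04,"ty":-0.01,"tz":-0.01,"spin":0}
    - {"tx":0.04,"ty":-0.01,"tz":0,"spin":0}
    - {"tx":0,"ty":0,"tz":0,"spin":0}

```text
time: 22.5
eef_pos: [0.4162, -0.0054, 0.1681]
eef_rot: [[-0.119, 0.991, 0.059], [0.992, 0.121, -0.044], [-0.051, 0.053, -0.997]]
force: [-0.0, -0.1, 0.5]
width: 0.763
```

```bash
python3 -c "
from h import *
im=shot('side','s22'); t=shot('top','t22')
for c in('top','side'):
  for n in('hook','hook_crook','lid_edge','handle_root','handle_ball','rouge_tub','gem_box','grit_can'):
    print(c,n,[(m['centre'],m['conf']) for m in mark_of(c,n)][:2])
print(monitor.get_state())"
```

```text
top hook [([0.4501, -0.0695, 0.0007], 0.84)]
top hook_crook [([0.4479, -0.0685, 0.0031], 0.44)]
top lid_edge [([0.7035, -0.3638, 0.2877], 0.78)]
top handle_root [([0.6652, -0.2598, 0.1142], 0.67)]
top handle_ball [([0.6712, -0.2186, 0.0807], 0.41)]
top rouge_tub [([0.5121, 0.138, 0.0033], 0.73)]
top gem_box [([0.4497, -0.4143, 0.0017], 0.85)]
top grit_can [([0.4818, -0.3135, 0.009], 0.74), ([0.5648, -0.0956, 0.0002], 0.69)]
side hook [([0.4484, -0.064, 0.0002], 0.64)]
side hook_crook [([0.4853, -0.319, 0.0133], 0.76)]
side lid_edge [([0.7014, -0.3594, 0.2861], 0.73)]
side handle_root []
side handle_ball []
side rouge_tub [([0.509, 0.1352, -0.0033], 0.96)]
side gem_box [([0.4498, -0.4106, 0.0063], 0.87), ([0.5657, -0.0928, 0.0009], 0.41)]
side grit_can [([0.5685, -0.0945, -0.001], 0.54)]
{'time': 23.4, 'joint_pos': array([-16.2306,  -8.6098, 120.2059,  -1.6622,  64.5421, -22.301 ]), 'joint_velocities': array([-0.0532, -0.0135,  0.038 ,  0.0302,  0.0238,  0.0052]), 'tau': array([ -0.0267, -24.227 , -31.8783,  -0.0496,  -0.2568,   0.0029]), 'eef_pos': array([ 0.4169, -0.0072,  0.1671]), 'eef_rot': array([[-0.1158,  0.9916,  0.0575],
       [ 0.992 ,  0.1184, -0.044 ],
       [-0.0504,  0.0519, -0.9974]]), 'force': array([ 0.4152, -0.4219, -0.8022]), 'wrist_torque': array([-0.0438, -0.0646, -0.0317]), 'width': 0.7650539120784535}
```

View pics/s22.png

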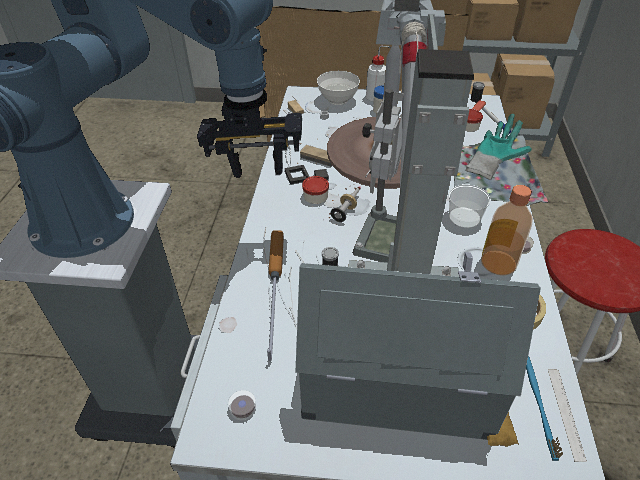

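View pics/t22.png

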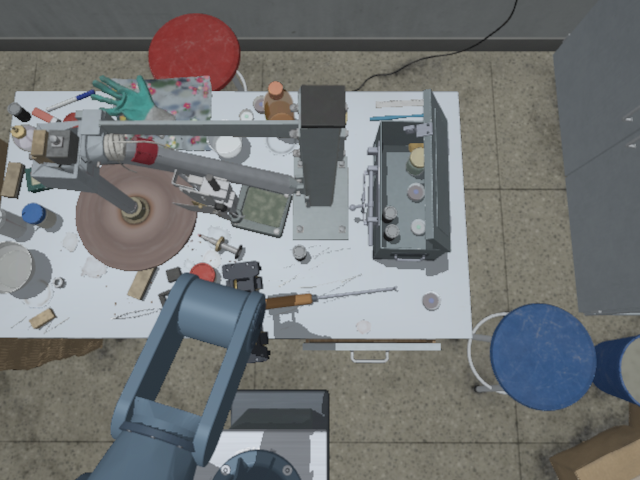

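The side picture shows the hook flat on the bench (handle at about (277,250), pin at (268,360)), with the lid standing up. In the top picture the bolt handle is back and drooping at about (353,207), and the tub, box and can are in place.

```bash
python3 -c "
from h import *
print(close_job())"
```

```text
the job is handed in; nothing more can be done
None
```

I opened the chest with the hook, laid the hook back on the bench near where it was, and handed the job in at about 23 s. The hand-in reports no verdict.

- **Drawing the bolt:** I lifted the handle with the shank to roughly 0.75–0.8 rad, judged from the ball's position in the pictures. Then I drew the bolt in 1.5–3 mm steps to its stop, about 50 mm out. The highest wrist reading at the stop was about 8 N, against the 12 N limit. That reading is taken at the wrist, not at the bolt handle, and only at the end of each move call.
- **Final state of the chest:** The ball is at its resting height, 0.08 m, so the handle lies in the open notch. Its root is about 52 mm back from where it started, and the lid edge stands at about 0.287 m.
- **Hook and bystanders:** The hook's origin is at z ≈ 0, and it is released and clear of the chest. The tub, box and can are within about 4 mm of their starting positions, which is the networks' accuracy.
- **Checks that disagreed:**
  - On the last top picture, the network's best `grit_can` guess and its only `hook_crook` guess were on the wrong parts. The side view and the pictures themselves contradict both.
  - The tool tilted by about 4° over the run. This had no visible effect on the hook's final position.

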